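Stand the washed jar lid in the drying rack

TASK

The blue jar lid has been washed and lies flat on the grey cutting mat. Lean it on the red sloped rest, its flat side against the slope and its edge on the two pins, and let go; then take it again by its upper edge and stand it upright on its edge in an empty slot between the tines of the drying rack, and let go. Leave the other things where they are.

Things in the scene. Friction and masses are not known exactly. Their poses are not given: they have to be found in the camera images.
- lid: the blue plastic screw lid: a solid disc with flat closed faces, 64 mm across and 14 mm thick, about 45 g. Origin at the centre of its underside; its z axis is the disc's axis, towards its top face. It starts flat, top up, on the grey cutting mat (3 mm thick, top at z = 3 mm). A white lid of the same size lies near it, at least 80 mm away centre to centre
- lid_mid (a point): the middle of the blue lid: on its axis, 7 mm above the underside; axes as the lid's
- white_lid: a white lid of the same size lying flat on the mat: leave alone. Origin at the centre of its underside
- rest: fixed red sloped rest, origin on the counter under point rest_seat. A plate 44 mm wide (along x) and 40 mm long up the slope, 6 mm thick, tilted 45 degrees, on a stem over a 90 x 90 mm foot. The slope faces its own -y and upwards and rises towards its +y: up the slope is (0, 0.707, 0.707), out of the slope (0, -0.707, 0.707) in its axes
- rest_seat (a point): where the middle of a 64 x 14 mm lid comes to lie when it leans properly on the rest: 82 mm above the rest's origin; axes as rest (not tilted)
- rack: fixed steel drying rack on a white tray 100 x 170 mm, origin on the counter under its middle. Two rails of 6 mm rod run along its y at x = -20 and +20 mm, centres 20 mm up; from each rail six tines of 5 mm rod stand up to 56 mm high, at y = -70, -42, -14, 14, 42, 70 mm, leaving five slots 23 mm wide. The slot at y = +56 mm holds a black lid; the other four are empty
- rack_slot (a point): where the middle of a lid comes to be when it stands in the empty slot at rack y = -28 mm: 49 mm above the counter, the lid's axis along the rack's y, its edge on both rails, its top edge 81 mm up. Axes as the rack's. The other empty slots, at y = -56, 0 and 28 mm, do as well
- grey_lid: the black lid, 64 x 14 mm, standing loose on its edge in the rack's slot at y = +56 mm: leave alone. Origin at its lowest point
- saucer: a white ceramic saucer 124 mm across, 20 mm high, loose at the back: leave alone. Origin under its centre
- bottle: a small brown glass bottle with a black screw-top lid, 54 mm across, 130 mm high, loose at the back: leave alone. Origin under its centre
- jar: an open glass jar, tapering downwards, 72 mm across the rim, 90 mm high, loose behind the rack: leave alone. Origin under its centre
- rest_pins (a point): point on the slope midway between the rest's two pins, 8 mm from the plate's lower edge; axes as rest. The pins stand square on the slope at x = -18 and +18 mm, 8 mm thick, 12 mm tall. A lid leaned on the slope sits on both pins; its upper half, more than 30 mm, sticks out free beyond the plate's upper edge so that both faces can be pinched there

How it is judged:
By the outcome, as a careful person would: the job done as asked, in the order asked, and still so for the second after the job is handed in, with the robot touching nothing.
It also fails if it takes over 50 s, if anything falls off the work surface, if the arm or the gripper's body presses on something with over 40 N, if the wrist force passes 120 N, or if a joint passes its speed limit or range.

ROBOT

A 6-joint arm with a two-finger parallel gripper is mounted at the origin on the work surface. World frame = base frame: x ahead of the robot, y to its left, z up, the work surface at z = 0. Lengths are in m, angles in rad, forces in N, time in s.
With the tool pointing down it reaches from about 0.425 to 0.95 m from the base axis. Payload 3.5 kg.
Tool frame: the origin (TCP) lies between the finger pads; the fingertips stand 22 mm ahead of it and the grasp point (between the pads) lies 3 mm ahead of it; z points along the fingers, y is the direction in which the jaws open and shut (so a half turn about z gives the same grasp; the last joint's range is limited). The gripper opens to 85 mm and grips with 20 to 120 N. Pads are 22 mm wide; open, the fingers measure 114 mm over their backs; the gripper's body (76 mm by 85 mm) begins 54 mm behind the grasp point. The pads swing forward as they close: fully open they stand 13 mm farther back than shut.
Start: joints at [-1.427, 0.286, 1.577, -0, 1.279, -0.15], TCP at [0.195, -0.646, 0.253] pointing down, gripper open.
Joint ranges: [-2.77, 2.77], [-0.9, 2.22], [0.21, 2.48], [-1.53, 4.67], [0.24, 2.81], [-2.84, 2.84]. Speed limits (rad/s): [2.79, 2.79, 3.14, 3.14, 3.14, 3.14].

INTERFACE

Orientations are given as a rotation vector (axis times angle).
In Python, from bench import robot gives the robot as it stands. The module is installed in compiled form; this text tells all that it offers.
- The arm moves only by the tool step_arm, never from a script. Its arguments are lists of equal length, an entry for each row: "claw": the finger opening in mm, from 0 to 85.4; "delta_pos": the shift along the tool's x, y, z in mm, a list of three; "turn": the turn, a rotation vector about the tool's x, y, z in degrees, a list of three. In form: {"claw": [claw, ...], "delta_pos": [[x, y, z], ...], "turn": [[rx, ry, rz], ...]}. A call has 1 to 12 rows; each row shifts and turns the commanded pose from where the row before left it, along the tool's axes as they then stand; what a row does not reach is not made up. A row lasts 1/12 s, in which the tool goes at most 41.7 mm and 7.16 degrees, less where a joint would pass 70% of its speed; a pose out of reach is approached as far as the arm can. A call is refused whole if a number of a shift passes 41.7 or a number of a turn 7.16, either way. A call with a gripper value outside its range is refused whole. The fingers move at their own pace and stop on an object; the grip force is fixed at half the most. Time passes only in rows, so rows that do not move let the fingers close. It gives the time, the measured TCP pose, the force and the opening at its end, in the units of the state.
- robot.observe(): the state, without advancing time (a new reading comes with each control period).
- robot.grab_frame(name): name is "scene" or "top"; returns a dict with "image" (400x640x3 uint8, red, green, blue), "fovy" (degrees; the focal length in pixels is half the picture's height over the tangent of half this angle, whatever the lens; pixels are square), "cx", "cy" (the principal point, pixels), "rvec" (rotation vector, rad) and "tvec" (3), from world to camera coordinates, as OpenCV has them. Camera axes: x right, y down, z forward; pixel columns grow to the right and rows downward; lengths in m; the calibration is good to about 2 mm. A picture is of the moment at which its call begins. There is no depth.
- robot.close_job(): hands the job in, once; it reports no verdict.
The state is a dict: "time_s": time; "q": joint angles; "qd": joint speeds; "effort": joint torques, N m; "tool_pos": TCP position; "eef_rot": TCP orientation; "contact_force": force on the tool from outside, world axes, zero at the start; "ft_torque": the same for the moment, N m; "grip_width": finger opening in m.
Only numpy, scipy, OpenCV 4.12 (cv2) and the standard library are available. Lean on these libraries where they do the work, as an engineer would, in place of code of your own. Each camera call takes 0.05 s, during which the arm holds its last target.

## Working session

There is one attempt and no reset: what is moved stays moved. The work goes in short steps, Python scripts to look and compute and a tool call to move; the robot and the scene stay as the last step left them, time stands still between calls to the robot, and variables do not carry over. Pictures are saved under pics/ and viewed, and the job is handed in when it is done.

Besides the shell and the picture viewer there is one more tool, called after "Emit:" as name(argument=value, ...) on one line, values as JSON. step_arm: Moves the arm, as the interface text tells. Its arguments: {"type":"object","properties":{"claw":{"type":"array","items":{"type":"number"}},"delta_pos":{"type":"array","items":{"type":"array","items":{"type":"number"}}},"turn":{"type":"array","items":{"type":"array","items":{"type":"number"}}}},"required":["claw","delta_pos","turn"]}

```bash
mkdir -p pics; python3 - <<'E'
from bench import robot
import cv2, numpy as np
print(robot.observe())
for n in ["scene","top"]:
    f=robot.grab_frame(n); cv2.imwrite(f"pics/{n}0.png",f["image"][:,:,::-1])
    print(n,{k:v for k,v in f.items() if k!="image"})
    R=cv2.Rodrigues(np.array(f["rvec"]))[0]; print(-R.T@np.array(f["tvec"]).ravel(), R)
E
```

```text
{'time_s': 0.0, 'q': array([-1.42702559e+00,  2.87166405e-01,  1.57819775e+00,  1.04008457e-05,
        1.27860356e+00, -1.50026657e-01]), 'qd': array([ 1.36986251e-03, -1.19935595e-03,  1.11988185e-03,  9.33581416e-04,
        5.64426435e-04,  4.10278885e-05]), 'effort': array([ 4.41197681e-04, -4.05988061e+01, -2.92623138e+01, -4.88685043e-05,
        5.85615024e-03, -4.90921053e-06]), 'tool_pos': array([ 0.19539678, -0.64545767,  0.2519354 ]), 'eef_rot': array([-3.10540824e+00, -4.59485563e-01, -2.72884189e-05]), 'contact_force': array([ 0.00331203,  0.26850612, -0.41124639]), 'ft_torque': array([ 0.00299193, -0.00401946, -0.0248524 ]), 'grip_width': 0.08559391486096311}
scene {'fovy': 45.304798217483565, 'cx': 328.4387981985386, 'cy': 201.44840106425337, 'rvec': array([ 2.13716249,  0.5421933 , -0.30864836]), 'tvec': array([-0.54352832, -0.0810643 ,  1.37699466])}
[ 1.05720841 -0.75040601  0.71924263] [[ 0.87360133  0.48618222 -0.021156  ]
 [ 0.26639256 -0.51414683 -0.81528402]
 [-0.40725388  0.7065974  -0.57867468]]
top {'fovy': 48.92689440172432, 'cx': 318.56163707800295, 'cy': 196.1430196130878, 'rvec': array([ 2.12641188, -2.16552081,  0.17308322]), 'tvec': array([0.0400728 , 0.58575975, 0.9604647 ])}
[0.43386533 0.03934937 1.03799096] [[-0.01876783 -0.99979837  0.00714009]
 [-0.98823956  0.01746596 -0.15191282]
 [ 0.15175748 -0.00990719 -0.98836811]]
```

View pics/scene0.png

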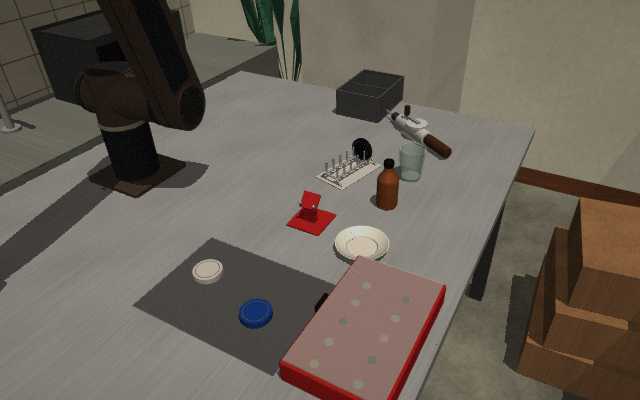

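View pics/top0.png

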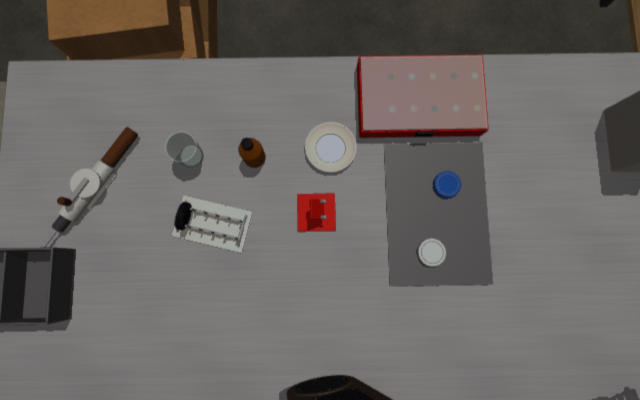

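```bash
cat > h.py <<'E'
import cv2, numpy as np
from bench import robot
def cam(n):
    f=robot.grab_frame(n); f["R"]=cv2.Rodrigues(np.array(f["rvec"]))[0]; f["t"]=np.array(f["tvec"]).ravel()
    F=200/np.tan(np.radians(f["fovy"])/2); f["K"]=np.array([[F,0,f["cx"]],[0,F,f["cy"]],[0,0,1]]); f["C"]=-f["R"].T@f["t"]; return f
def ray(f,u,v): 
    d=f["R"].T@np.linalg.inv(f["K"])@np.array([u,v,1.]); return f["C"],d/np.linalg.norm(d)
def plane(f,u,v,z):
    C,d=ray(f,u,v); return C+d*(z-C[2])/d[2]
def proj(f,P):
    P=np.atleast_2d(np.array(P,float)); return cv2.projectPoints(P,np.array(f["rvec"]),f["t"],f["K"],None)[0][:,0]
def tri(f1,p1,f2,p2):
    A=[];b=[]
    for f,p in((f1,p1),(f2,p2)):
        C,d=ray(f,*p); M=np.eye(3)-np.outer(d,d); A.append(M); b.append(M@C)
    x=np.linalg.lstsq(np.vstack(A),np.hstack(b),rcond=None)[0]
    return x
def crop(f,name,c,w=60,s=6):
    u,v=c; im=f["image"][max(0,v-w*3//4):v+w*3//4,max(0,u-w):u+w,::-1]
    cv2.imwrite(f"pics/{name}.png",cv2.resize(im,None,fx=s,fy=s,interpolation=cv2.INTER_CUBIC))
E
python3 - <<'E'
from h import *
t=cam("top");s=cam("scene")
for f,n in((t,"top"),(s,"scene")):
    im=f["image"].astype(int); r,g,b=im[...,0],im[...,1],im[...,2]
    for nm,m in(("blue",(b>1.8*r)&(b>70)&(b>1.5*g)),("red",(r>2.5*g)&(r>2.5*b)&(r>70))):
        k,l,st,ce=cv2.connectedComponentsWithStats(m.astype(np.uint8))
        for i in range(1,k):
            if st[i,4]>40:
                print(n,nm,st[i],ce[i],plane(f,*ce[i],0.017 if nm=="blue" else 0))
                if nm=="red" and st[i,4]>200:
                    c=cv2.findContours((l==i).astype(np.uint8),0,2)[0][0]; print(cv2.minAreaRect(c), cv2.boxPoints(cv2.minAreaRect(c)).tolist())
crop(t,"t_rest",(316,213),40,9);crop(s,"s_rest",(312,213),40,9)
crop(t,"t_rack",(213,224),50,7);crop(s,"s_rack",(350,165),50,7)
E
```

```text
top blue [435 171  26  27 524] [447.32442748 183.71183206] [ 0.61499172 -0.27594654  0.017     ]
top red [358  57 130  76 426] [403.6314554  118.99295775] [ 0.78143229 -0.18379548  0.        ]
((407.15447998046875, 120.94978332519531), (146.85963439941406, 64.75112915039062), 29.5501651763916) [[327.3089294433594, 112.8995590209961], [359.2432556152344, 56.57097625732422], [487.0000305175781, 129.0], [455.0657043457031, 185.32858276367188]]
top red [ 297  194   39   37 1337] [315.85489903 212.14510097] [0.55490165 0.03609588 0.        ]
((316.0, 212.0), (36.0, 38.0), 90.0) [[297.0, 194.0], [335.0, 194.0], [335.0, 230.0], [297.0, 230.0]]
scene blue [239 299  34  29 624] [255.08653846 311.66826923] [ 0.61567456 -0.27736447  0.017     ]
scene red [ 287  191   49   45 1078] [310.82653061 215.39332096] [0.54121741 0.05509051 0.        ]
((313.07806396484375, 215.08836364746094), (38.636314392089844, 41.97559356689453), 27.979475021362305) [[286.1713562011719, 224.55979919433594], [305.8644104003906, 187.49049377441406], [339.9847717285156, 205.61692810058594], [320.2917175292969, 242.6862335205078]]
scene red [387 285  59 115 955] [416.94659686 346.85968586] [ 0.91414868 -0.1954496   0.        ]
((418.99835205078125, 343.72381591796875), (8.541114807128906, 127.45372009277344), 26.23194122314453) [[386.99993896484375, 398.9999694824219], [443.33526611328125, 284.6724548339844], [450.99676513671875, 288.4476623535156], [394.66143798828125, 402.7751770019531]]
scene red [ 279  359   83   41 1206] [312.48922056 383.74129353] [ 0.785903   -0.34964538  0.        ]
((316.79998779296875, 386.9000244140625), (89.88992309570312, 17.88854217529297), 26.56505012512207) [[272.5999755859375, 374.8000183105469], [280.5999755859375, 358.8000183105469], [361.0, 399.0000305175781], [353.0, 415.0000305175781]]
```

View pics/t_rest.png

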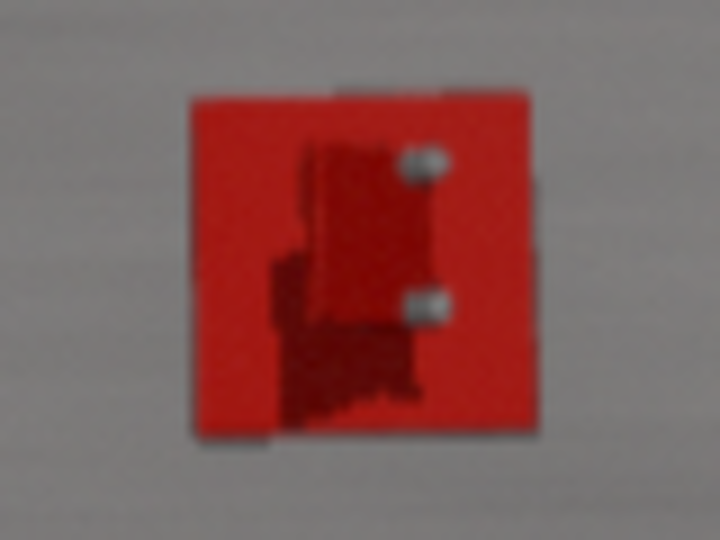

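View pics/s_rest.png

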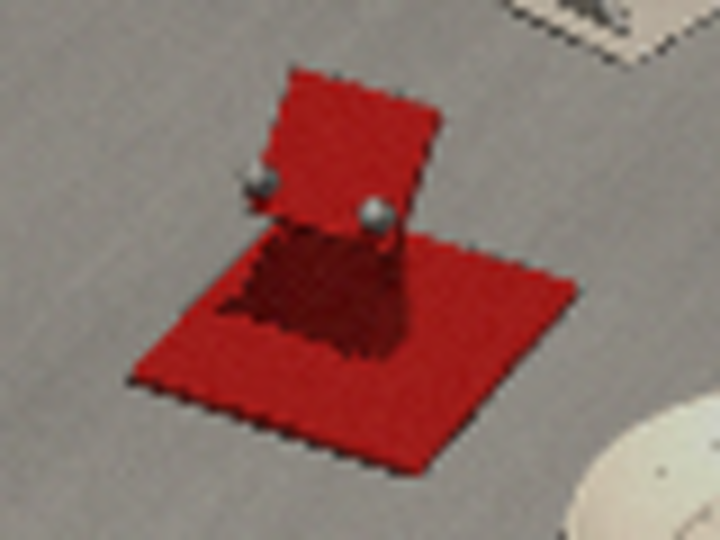

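View pics/t_rack.png

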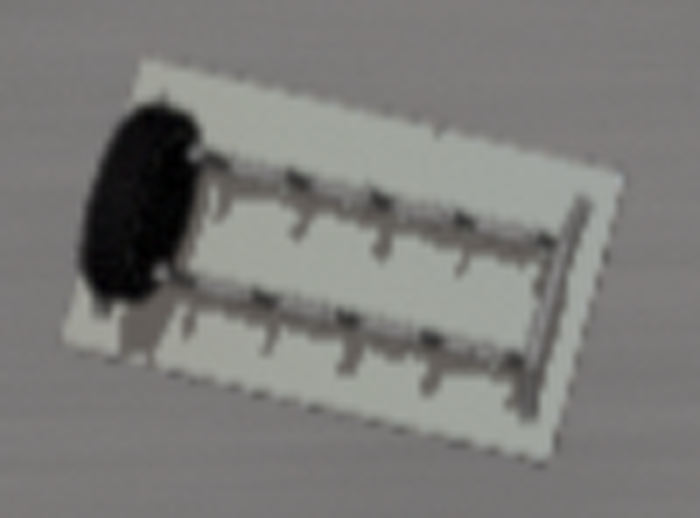

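View pics/s_rack.png

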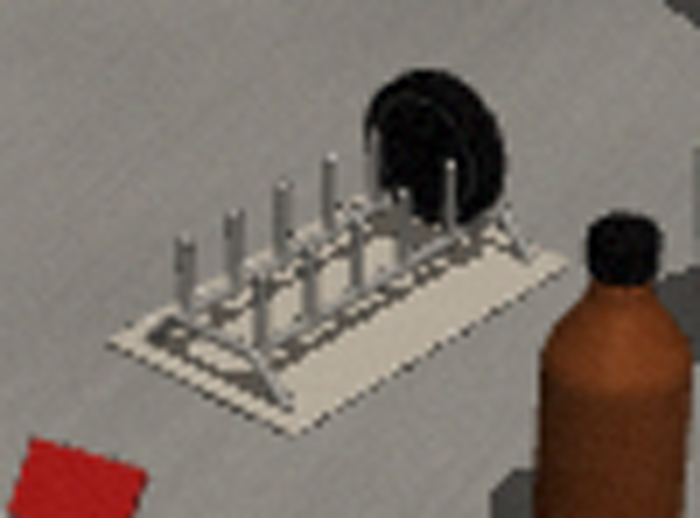

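```bash
python3 - <<'E'
from h import *
t=cam("top");s=cam("scene")
def c2(p,o,k): return [((x+.5)/k-.5+o[0],(y+.5)/k-.5+o[1]) for x,y in p]
print("rest foot")
T=c2([(193,98),(529,93),(537,432),(197,436)],(276,183),9)
S=c2([(578,288),(420,472),(130,378)],(272,183),9)
for z in(0,.004,.006):
    P=np.array([plane(t,*p,z) for p in T]); print("top",z,P.mean(0),[np.linalg.norm(P[i]-P[i-1]).round(4) for i in range(4)],[np.degrees(np.arctan2(*(P[i]-P[i-1])[1::-1])).round(1) for i in range(4)])
    Q=np.array([plane(s,*p,z) for p in S]); print("sc",z,(Q[0]+Q[2])/2,[np.linalg.norm(Q[i]-Q[i-1]).round(4) for i in (1,2)],[np.degrees(np.arctan2(*(Q[i]-Q[i-1])[1::-1])).round(1) for i in (1,2)])
print("rack")
T=c2([(145,60),(625,180),(548,460),(65,345)],(163,187),7)
S=c2([(570,262),(297,436),(106,344)],(300,128),7)
for z in(0,.004,.006):
    P=np.array([plane(t,*p,z) for p in T]); print("top",z,P.mean(0),[np.linalg.norm(P[i]-P[i-1]).round(4) for i in range(4)],[np.degrees(np.arctan2(*(P[i]-P[i-1])[1::-1])).round(1) for i in range(4)])
    Q=np.array([plane(s,*p,z) for p in S]); print("sc",z,(Q[0]+Q[2])/2,[np.linalg.norm(Q[i]-Q[i-1]).round(4) for i in (1,2)],[np.degrees(np.arctan2(*(Q[i]-Q[i-1])[1::-1])).round(1) for i in (1,2)])
# pins tips triangulate
for a,b in(((435,162),(375,215)),((437,306),(260,182))):
    print("pin",tri(t,c2([a],(276,183),9)[0],s,c2([b],(272,183),9)[0]))
E
```

```text
rest foot
top 0 [0.55560229 0.0357262  0.        ] [np.float64(0.0897), np.float64(0.0893), np.float64(0.0901), np.float64(0.0892)] [np.float64(0.0), np.float64(-90.1), np.float64(179.9), np.float64(89.6)]
sc 0 [0.55062767 0.04107252 0.        ] [np.float64(0.0898), np.float64(0.0897)] [np.float64(-89.1), np.float64(-178.9)]
top 0.004 [0.55513317 0.03574017 0.004     ] [np.float64(0.0894), np.float64(0.0889), np.float64(0.0898), np.float64(0.0888)] [np.float64(0.0), np.float64(-90.1), np.float64(179.9), np.float64(89.6)]
sc 0.004 [0.55344497 0.03667079 0.004     ] [np.float64(0.0893), np.float64(0.0892)] [np.float64(-89.1), np.float64(-178.9)]
top 0.006 [0.55489861 0.03574715 0.006     ] [np.float64(0.0892), np.float64(0.0888), np.float64(0.0896), np.float64(0.0887)] [np.float64(0.0), np.float64(-90.1), np.float64(179.9), np.float64(89.6)]
sc 0.006 [0.55485362 0.03446992 0.006     ] [np.float64(0.0891), np.float64(0.089)] [np.float64(-89.1), np.float64(-178.9)]
rack
top 0 [0.53177605 0.28203621 0.        ] [np.float64(0.0994), np.float64(0.1693), np.float64(0.0971), np.float64(0.1675
[... 233 characters left out ...]
 0.004     ] [np.float64(0.099), np.float64(0.1687), np.float64(0.0967), np.float64(0.1668)] [np.float64(-14.0), np.float64(-105.1), np.float64(164.9), np.float64(75.7)]
sc 0.004 [0.53104991 0.28004944 0.004     ] [np.float64(0.1693), np.float64(0.1007)] [np.float64(-103.7), np.float64(166.8)]
top 0.006 [0.53121009 0.28063339 0.006     ] [np.float64(0.0988), np.float64(0.1683), np.float64(0.0965), np.float64(0.1665)] [np.float64(-14.0), np.float64(-105.1), np.float64(164.9), np.float64(75.7)]
sc 0.006 [0.53252118 0.27716803 0.006     ] [np.float64(0.1688), np.float64(0.1004)] [np.float64(-103.7), np.float64(166.8)]
pin [0.57330262 0.01771903 0.06243546]
pin [0.53759999 0.01806445 0.06096285]
```

```bash
python3 - <<'E'
from h import *
t=cam("top");s=cam("scene")
def c2(p,o,k): return [((x+.5)/k-.5+o[0],(y+.5)/k-.5+o[1]) for x,y in p]
for a,b in(((322,145),(440,115)),((320,325),(292,68))):
    print("plate top corner",tri(t,c2([a],(276,183),9)[0],s,c2([b],(272,183),9)[0]))
print("plate low right/left sc on z=.0495", [plane(s,*c2([b],(272,183),9)[0],.0495) for b in((405,243),(250,210))])
def draw(o,yaw,pts): 
    c,sn=np.cos(yaw),np.sin(yaw); return np.array([[o[0]+c*x-sn*y,o[1]+sn*x+c*y,z] for x,y,z in pts])
u=np.array([0,.7071,.7071]);n=np.array([0,-.7071,.7071]);pin=np.array([0,-17.1,55.])
q=[pin+[sx*22,0,0]+l*u for sx in(-1,1) for l in(-8,32)]+[pin+[sx*18,0,0]+h*n for sx in(-1,1) for h in (0,12)]
R=draw((.5552,.0425),0.003,np.array(q)/1000)
tin=[(x,y,56) for x in(-20,20) for y in(-70,-42,-14,14,42,70)]+[(x,y,20) for x in(-20,20) for y in(-70,70)]+[(0,-28,81),(0,56,81)]
K=draw((.531,.2808),np.radians(-14.4),np.array(tin)/1000)
for f,n_,cr,ck in((t,"t",(316,213),(213,224)),(s,"s",(312,213),(350,165))):
    for P,nm,c,w,k in((R,"rest",cr,40,9),(K,"rack",ck,50,7)):
        im=cv2.imread(f"pics/{n_}_{nm}.png"); o=(c[0]-w,c[1]-w*3//4)
        for p in proj(f,P): cv2.circle(im,tuple(int(v) for v in ((p-o+.5)*k-.5)),5,(0,255,0),1)
        cv2.imwrite(f"pics/{n_}_{nm}_o.png",im)
a=[cv2.resize(cv2.imread(f"pics/{x}_o.png"),(400,300)) for x in("t_rest","s_rest","t_rack","s_rack")]
cv2.imwrite("pics/ov.png",np.vstack([np.hstack(a[:2]),np.hstack(a[2:])]))
E
```

```text
plate top corner [0.57635333 0.04604327 0.07744149]
plate top corner [0.53134289 0.04679768 0.07806354]
plate low right/left sc on z=.0495 [array([0.57701774, 0.02558027, 0.0495    ]), array([0.53299332, 0.0193632 , 0.0495    ])]
```

View pics/ov.png

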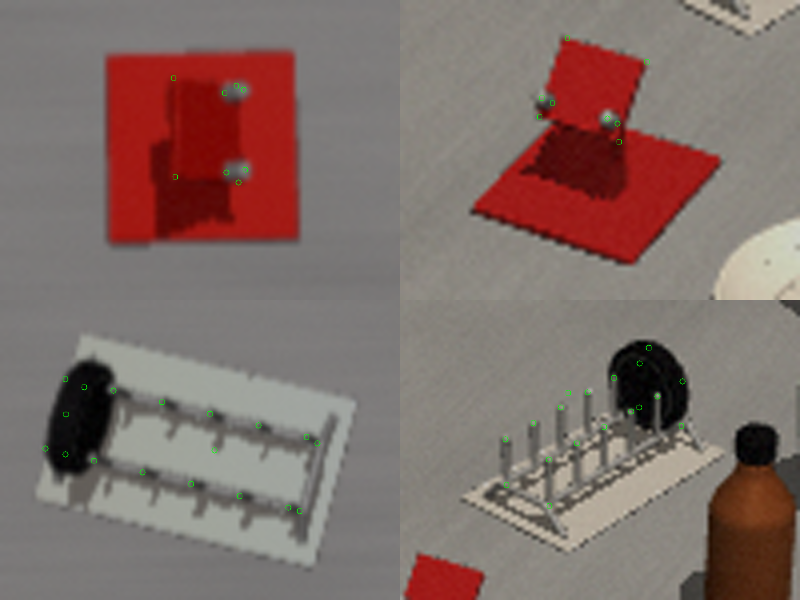

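```bash
cat >> h.py <<'E'
from scipy.spatial.transform import Rotation as Ro
def mat(z,y):
    z=np.array(z,float);z/=np.linalg.norm(z);y=np.array(y,float);y-=z*(y@z);y/=np.linalg.norm(y); return np.column_stack([np.cross(y,z),y,z])
def plan(P,z,y):
    o=robot.observe();Rc=Ro.from_rotvec(o["eef_rot"]).as_matrix();Rt=mat(z,y)
    print("pos",o["tool_pos"].round(4),"F",o["contact_force"].round(1),"w",round(o["grip_width"]*1e3,1),"q",o["q"].round(2),"t",round(o["time_s"],2))
    print("turn(tool,deg)",np.degrees(Ro.from_matrix(Rc.T@Rt).as_rotvec()).round(2))
    d=(np.array(P)-o["tool_pos"])*1e3; print("shift before turn",(Rc.T@d).round(1),"after turn",(Rt.T@d).round(1), "world",d.round(1))
E
python3 -c "
from h import *
plan([.615,-.2765,.10],[0,0,-1],[1,0,0])"
```

```text
pos [ 0.1955 -0.646   0.2531] F [-0.3  0.1 -0.3] w 85.3 q [-1.43  0.29  1.58  0.    1.28 -0.15] t 0.4
turn(tool,deg) [-1.000e-02 -1.000e-02 -7.317e+01]
shift before turn [ 508.5 -232.1  153.2] after turn [369.5 419.5 153.1] world [ 419.5  369.5 -153.1]
```

Emit:
step_arm(claw=[85,85,85,85,85,85,85,85,85,85,85], delta_pos=[[0,0,0],[0,0,0],[0,0,0],[0,0,0],[0,0,0],[0,0,0],[0,0,0],[0,0,0],[0,0,0],[0,0,0],[0,0,0]], turn=[[0,0,-6.65],[0,0,-6.65],[0,0,-6.65],[0,0,-6.65],[0,0,-6.65],[0,0,-6.65],[0,0,-6.65],[0,0,-6.65],[0,0,-6.65],[0,0,-6.65],[0,0,-6.65]])

```text
time_s: 1.32
tool_pos: [0.1955, -0.646, 0.2533]
eef_rot: [2.215, 2.227, -0.0]
contact_force: [-0.5, -0.3, 0.7]
grip_width: 0.0847
```

Emit:
step_arm(claw=[85,85,85,85,85,85,85,85,85,85,75,75], delta_pos=[[25,28,4],[25,28,4],[25,28,4],[25,28,4],[25,28,4],[25,28,4],[25,28,4],[25,28,4],[25,28,4],[25,28,4],[25,28,4],[25,28,4]], turn=[[0,0,0],[0,0,0],[0,0,0],[0,0,0],[0,0,0],[0,0,0],[0,0,0],[0,0,0],[0,0,0],[0,0,0],[0,0,0],[0,0,0]])

```text
time_s: 2.32
tool_pos: [0.5328, -0.3447, 0.2054]
eef_rot: [2.221, 2.221, 0.0]
contact_force: [0.6, -0.5, 0.1]
grip_width: 0.0752
```

```bash
python3 -c "
from h import *
plan([.615,-.2765,.10],[0,0,-1],[1,0,0])"
```

```text
pos [ 0.5328 -0.3447  0.2054] F [ 0.6 -0.5  0.1] w 75.2 q [-0.73  0.24  1.72 -0.    1.18 -0.73] t 2.32
turn(tool,deg) [ 0.02  0.02 -0.02]
shift before turn [ 68.3  82.1 105.4] after turn [ 68.2  82.2 105.4] world [  82.2   68.2 -105.4]
```

Emit:
step_arm(claw=[74,74,74,74,74,74,74], delta_pos=[[17.1,20.5,26.4],[17.1,20.5,26.3],[17,20.6,26.3],[17,20.6,26.4],[0,0,20],[0,0,20],[0,0,0]], turn=[[0,0,0],[0,0,0],[0,0,0],[0,0,0],[0,0,0],[0,0,0],[0,0,0]])

```text
time_s: 2.9
tool_pos: [0.6113, -0.2755, 0.0544]
eef_rot: [-2.214, -2.216, 0.003]
contact_force: [-0.7, -0.1, -0.7]
grip_width: 0.074
```

```bash
python3 -c "
from h import *
plan([.615,-.2765,.06],[0,0,-1],[1,0,0])
t=cam('top');s=cam('scene')
crop(t,'t1',(440,190),50,7);crop(s,'s1',(260,295),55,7)
a=cv2.imread('pics/t1.png');b=cv2.imread('pics/s1.png')
a=cv2.resize(a,(400,300));b=cv2.resize(b,(400,300));cv2.imwrite('pics/c1.png',np.hstack([a,b]))"
```

```text
pos [ 0.6113 -0.2755  0.0544] F [-0.7 -0.1 -0.7] w 74.0 q [-0.57  0.49  1.69 -0.    0.96 -0.58] t 2.9
turn(tool,deg) [-0.46 -0.29  0.05]
shift before turn [-1.   3.7 -5.7] after turn [-1.   3.7 -5.6] world [ 3.7 -1.   5.6]
```

View pics/c1.png

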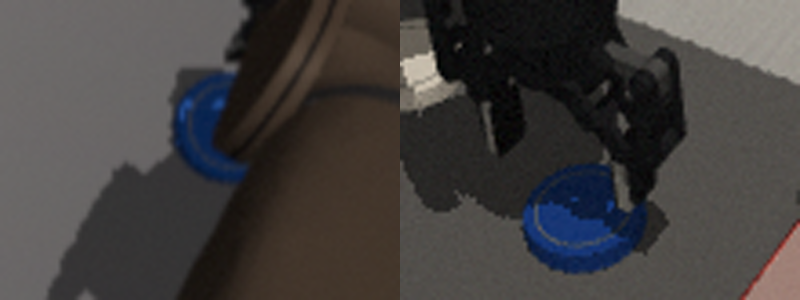

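Emit:
step_arm(claw=[74,74], delta_pos=[[0,0,0],[0,0,0]], turn=[[0,0,0],[0,0,0]])

```text
time_s: 3.17
tool_pos: [0.6149, -0.2791, 0.0624]
eef_rot: [2.22, 2.218, 0.001]
contact_force: [-0.3, -0.1, -0.2]
grip_width: 0.074
```

```bash
python3 -c "
from h import *
plan([.615,-.2765,.06],[0,0,-1],[1,0,0])
s=cam('scene')
for z in (.02,.03,.04,.05): print(z,proj(s,[[.611-.037,-.2765,z],[.611+.037,-.2765,z]]).round(1).tolist())
s=cam('scene');crop(s,'s2',(260,295),55,7)"
```

```text
pos [ 0.6149 -0.2791  0.0624] F [-0.3 -0.1 -0.2] w 74.0 q [-0.58  0.49  1.69  0.    0.96 -0.58] t 3.17
turn(tool,deg) [ 0.19  0.12 -0.05]
shift before turn [2.6 0.1 2.4] after turn [2.6 0.1 2.4] world [ 0.1  2.6 -2.4]
0.02 [[237.9, 302.6], [269.1, 316.4]]
0.03 [[237.2, 299.1], [268.6, 312.8]]
0.04 [[236.5, 295.5], [268.1, 309.2]]
0.05 [[235.8, 291.8], [267.6, 305.5]]
```

View pics/s2.png

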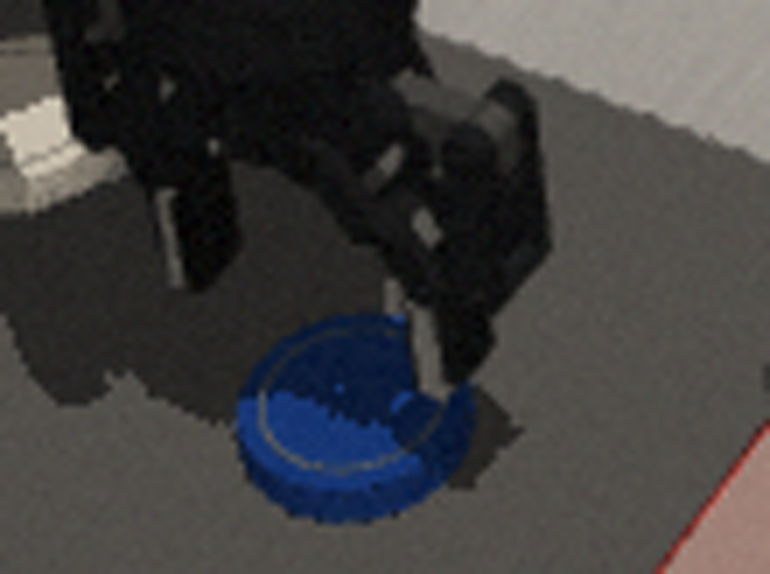

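```bash
python3 -c "
from h import *
for i in range(4):
  o=robot.observe();print(o['time_s'],o['tool_pos'].round(4),o['qd'].round(3)); cam('top')"
```

```text
3.2667 [ 0.6146 -0.2789  0.0621] [ 0.001  0.004  0.006  0.001 -0.002  0.   ]
3.3167 [ 0.6144 -0.2788  0.0617] [ 0.002  0.007  0.008  0.    -0.001 -0.001]
3.3667 [ 0.6143 -0.2786  0.0614] [ 0.     0.006  0.007  0.002 -0.002 -0.002]
3.4167 [ 0.6141 -0.2784  0.061 ] [ 0.002  0.005  0.006 -0.     0.001 -0.001]
```

Emit:
step_arm(claw=[74,74,74,74,74,74,74], delta_pos=[[1.3,1.3,8],[0,0,8],[0,0,6],[0,0,4],[0,0,0],[0,0,0],[0,0,0]], turn=[[0,0,0],[0,0,0],[0,0,0],[0,0,0],[0,0,0],[0,0,0],[0,0,0]])

```text
time_s: 4.05
tool_pos: [0.6152, -0.2768, 0.0339]
eef_rot: [2.222, 2.221, 0.0]
contact_force: [-0.2, -0.7, 1.1]
grip_width: 0.0736
```

```bash
python3 -c "
from h import *
plan([.615,-.2765,.026],[0,0,-1],[1,0,0])
s=cam('scene');crop(s,'s3',(260,295),55,7)"
```

```text
pos [ 0.6152 -0.2768  0.0339] F [-0.2 -0.7  1.1] w 73.6 q [-0.57  0.53  1.69  0.    0.92 -0.57] t 4.05
turn(tool,deg) [ 0.01  0.   -0.02]
shift before turn [ 0.3 -0.2  7.9] after turn [ 0.3 -0.2  7.9] world [-0.2  0.3 -7.9]
```

View pics/s3.png

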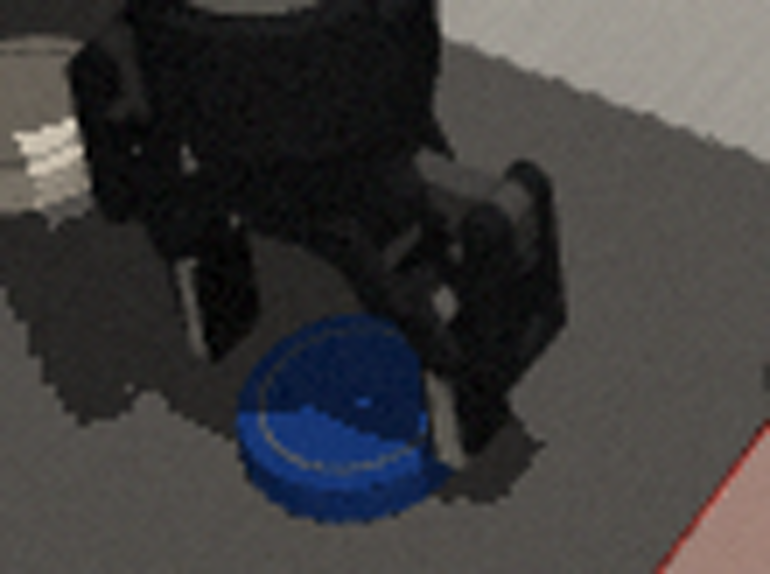

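Emit:
step_arm(claw=[68,62,58,58,58], delta_pos=[[0,0,1.5],[0,0,0],[0,0,0],[0,0,0],[0,0,0]], turn=[[0,0,0],[0,0,0],[0,0,0],[0,0,0],[0,0,0]])

```text
time_s: 4.52
tool_pos: [0.6162, -0.2774, 0.0344]
eef_rot: [2.219, 2.219, 0.001]
contact_force: [-0.9, -0.3, 5.1]
grip_width: 0.0577
```

```bash
python3 -c "
from h import *
plan([.615,-.2765,.026],[0,0,-1],[1,0,0])
s=cam('scene');crop(s,'s4',(260,295),55,7)"
```

```text
pos [ 0.6162 -0.2774  0.0344] F [-0.9 -0.3  5.1] w 57.7 q [-0.57  0.53  1.69 -0.    0.92 -0.57] t 4.52
turn(tool,deg) [ 0.14  0.1  -0.01]
shift before turn [ 0.9 -1.3  8.4] after turn [ 0.9 -1.2  8.4] world [-1.2  0.9 -8.4]
```

View pics/s4.png

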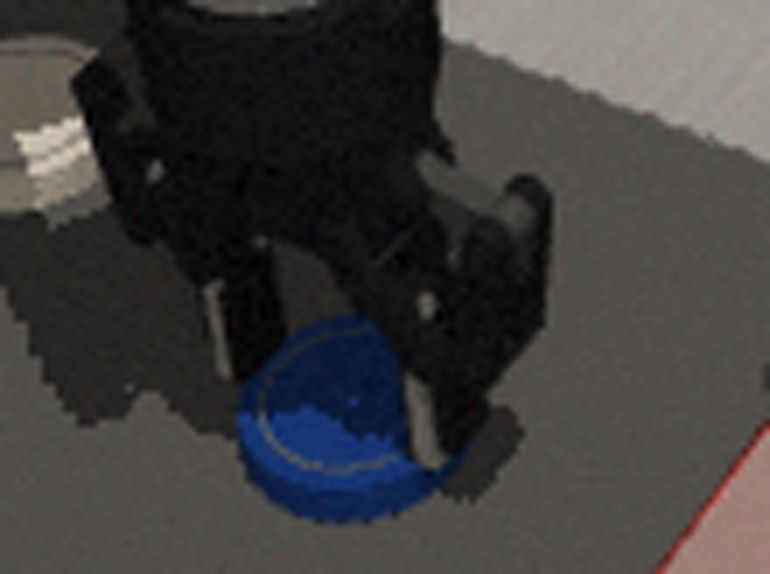

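Emit:
step_arm(claw=[76,76,76,76,76,76,76,76], delta_pos=[[0,0,-4],[0,0,0],[0,0,0],[0,0,5],[0,0,4],[0,0,3],[0,0,2],[0,0,0]], turn=[[0,0,0],[0,0,0],[0,0,0],[0,0,0],[0,0,0],[0,0,0],[0,0,0],[0,0,0]])

```text
time_s: 5.23
tool_pos: [0.6145, -0.2763, 0.0211]
eef_rot: [-2.22, -2.22, 0.001]
contact_force: [-0.6, 0.4, 0.4]
grip_width: 0.0759
```

```bash
python3 -c "
from h import *
plan([.615,-.2765,.022],[0,0,-1],[1,0,0])
s=cam('scene');crop(s,'s5',(260,295),55,7)"
```

```text
pos [ 0.6145 -0.2763  0.0211] F [-0.6  0.4  0.4] w 75.9 q [-0.57  0.55  1.69 -0.    0.91 -0.57] t 5.23
turn(tool,deg) [-0.1  -0.06 -0.02]
shift before turn [-0.2  0.5 -0.9] after turn [-0.2  0.5 -0.9] world [ 0.5 -0.2  0.9]
```

View pics/s5.png

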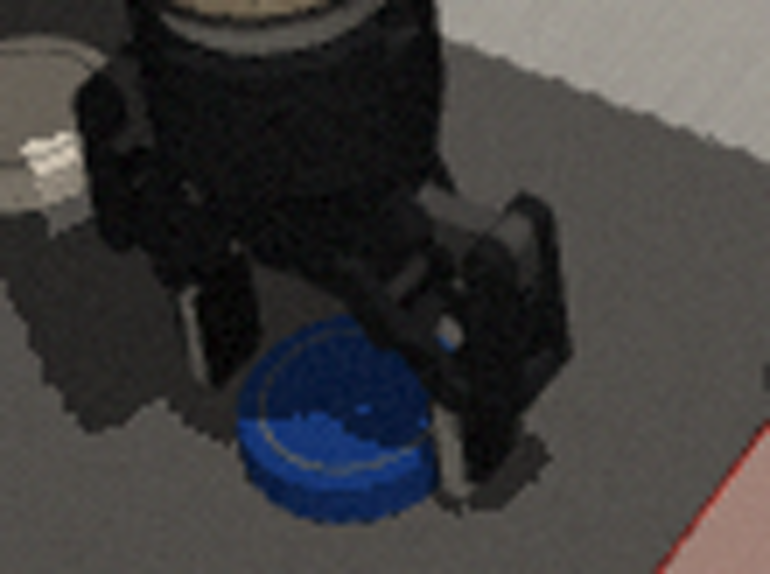

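Emit:
step_arm(claw=[70,64,60,60,60,60], delta_pos=[[0,0,0],[0,0,0],[0,0,0],[0,0,0],[0,0,0],[0,0,0]], turn=[[0,0,0],[0,0,0],[0,0,0],[0,0,0],[0,0,0],[0,0,0]])

```text
time_s: 5.78
tool_pos: [0.6158, -0.2771, 0.0235]
eef_rot: [2.22, 2.22, 0.001]
contact_force: [-0.1, -0.4, 4.7]
grip_width: 0.0616
```

```bash
python3 -c "
from h import *
plan([.615,-.2765,.022],[0,0,-1],[1,0,0])
s=cam('scene');crop(s,'s6',(260,295),55,7)"
```

```text
pos [ 0.6158 -0.2771  0.0235] F [-0.1 -0.4  4.7] w 61.6 q [-0.57  0.54  1.69 -0.    0.91 -0.57] t 5.78
turn(tool,deg) [ 0.09  0.06 -0.02]
shift before turn [ 0.6 -0.8  1.5] after turn [ 0.6 -0.8  1.5] world [-0.8  0.6 -1.5]
```

View pics/s6.png

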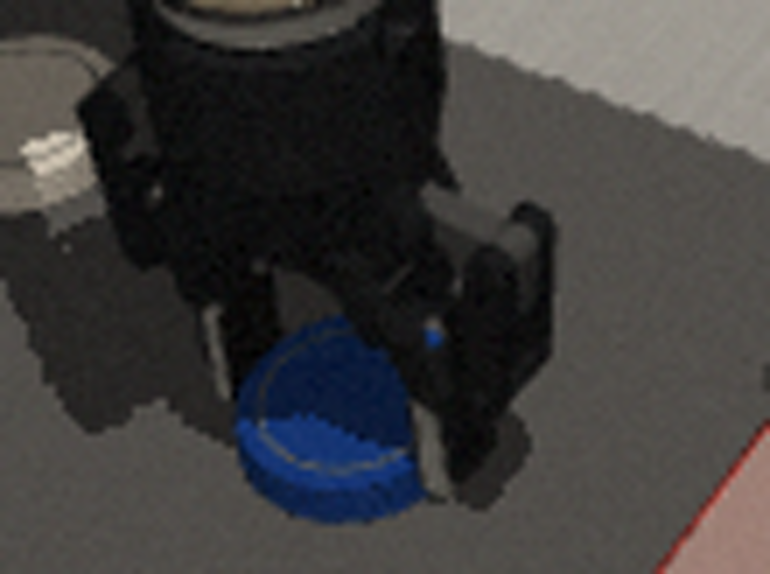

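Emit:
step_arm(claw=[50,50,50,50,50,50], delta_pos=[[0,0,-1],[0,0,0],[0,0,0],[0,0,-10],[0,0,-20],[0,0,-20]], turn=[[0,0,0],[0,0,0],[0,0,0],[0,0,0],[0,0,0],[0,0,0]])

```text
time_s: 6.33
tool_pos: [0.6136, -0.2757, 0.0721]
eef_rot: [-2.218, -2.218, 0.002]
contact_force: [-0.3, 0.3, -0.4]
grip_width: 0.0618
```

```bash
python3 -c "
from h import *
plan([.615,-.2765,.072],[0,0,-1],[1,0,0])
s=cam('scene');crop(s,'s7',(260,275),55,7)"
```

```text
pos [ 0.6136 -0.2757  0.0721] F [-0.3  0.3 -0.4] w 61.8 q [-0.57  0.47  1.69 -0.    0.99 -0.57] t 6.33
turn(tool,deg) [-0.24 -0.15 -0.02]
shift before turn [-0.8  1.4  0.1] after turn [-0.8  1.4  0.1] world [ 1.4 -0.8 -0.1]
```

View pics/s7.png

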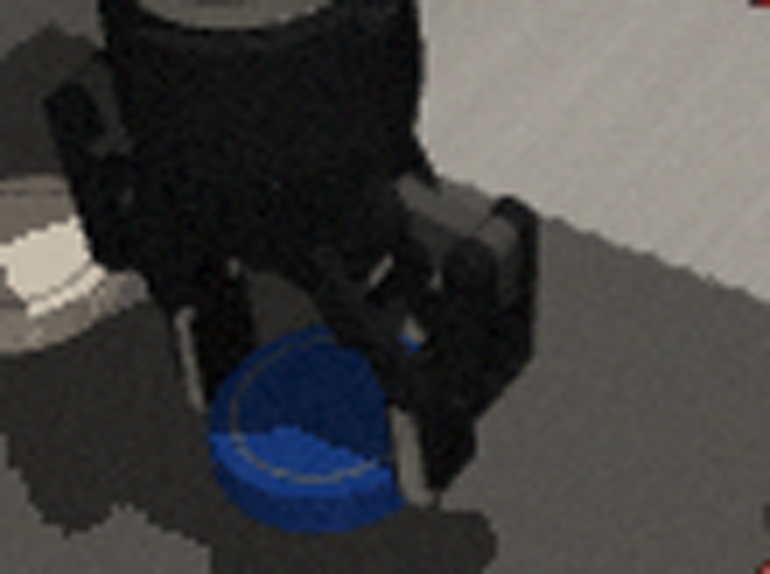

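Emit:
step_arm(claw=[50,50,50,50,50], delta_pos=[[0,0,-25],[0,0,-35],[0,0,-35],[0,0,-20],[0,0,0]], turn=[[0,0,0],[0,0,0],[0,0,0],[0,0,0],[0,0,0]])

```text
time_s: 6.8
tool_pos: [0.6176, -0.2782, 0.1952]
eef_rot: [2.214, 2.214, 0.004]
contact_force: [-0.1, -0.3, -0.2]
grip_width: 0.0613
```

```bash
python3 -c "
from h import *
n=np.array([0,-1,1])/2**.5;u=np.array([0,1,1])/2**.5
plan(np.array([.5545,.0415,.082])+.0735*n+.005*u,-n,[1,0,0])"
```

```text
pos [ 0.6176 -0.2782  0.1952] F [-0.1 -0.3 -0.2] w 61.3 q [-0.57  0.33  1.63 -0.    1.17 -0.57] t 6.8
turn(tool,deg) [ 0.5  45.34  0.2 ]
shift before turn [271.6 -63.6  55.5] after turn [151.  -63.1 232.6] world [-63.1 271.2 -57.7]
```

Emit:
step_arm(claw=[50,50,50,50,50,50,50,50,50], delta_pos=[[0,0,0],[0,0,0],[0,0,0],[0,0,0],[0,0,0],[0,0,0],[0,0,0],[0,0,0],[0,0,0]], turn=[[0,6.43,0],[0,6.43,0],[0,6.43,0],[0,6.43,0],[0,6.43,0],[0,6.43,0],[0,6.43,0],[0,0,0],[0,0,0]])

```text
time_s: 7.55
tool_pos: [0.614, -0.2768, 0.1849]
eef_rot: [-1.761, -1.755, -0.726]
contact_force: [-0.1, -0.1, -0.8]
grip_width: 0.0616
```

```bash
python3 -c "
from h import *
n=np.array([0,-1,1])/2**.5;u=np.array([0,1,1])/2**.5
plan(np.array([.5545,.0415,.082])+.0735*n+.005*u,-n,[1,0,0])"
```

```text
pos [ 0.614  -0.2768  0.1849] F [-0.1 -0.1 -0.8] w 61.6 q [-0.75  0.57  1.44  0.55  1.7  -0.84] t 7.55
turn(tool,deg) [-0.11 -0.07 -0.25]
shift before turn [156.7 -59.7 224.6] after turn [157.3 -59.5 224.3] world [-59.5 269.9 -47.4]
```

Emit:
step_arm(claw=[50,50,50,50,50,50,50,50,50,50,50,50], delta_pos=[[19.6,-7.4,28],[19.6,-7.4,28],[19.6,-7.4,28],[19.6,-7.4,28],[19.6,-7.4,28],[19.6,-7.4,28],[19.6,-7.4,28],[19.6,-7.4,28],[0,0,0],[0,0,0],[0,0,0],[0,0,0]], turn=[[0,0,0],[0,0,0],[0,0,0],[0,0,0],[0,0,0],[0,0,0],[0,0,0],[0,0,0],[0,0,0],[0,0,0],[0,0,0],[0,0,0]])

```text
time_s: 8.55
tool_pos: [0.5568, -0.0081, 0.1418]
eef_rot: [-1.762, -1.762, -0.73]
contact_force: [0.3, -0.9, -0.2]
grip_width: 0.0616
```

```bash
python3 -c "
from h import *
n=np.array([0,-1,1])/2**.5;u=np.array([0,1,1])/2**.5
plan(np.array([.5545,.0415,.082])+.0735*n+.005*u,-n,[1,0,0])
t=cam('top');s=cam('scene')
crop(t,'t8',(320,205),50,7);crop(s,'s8',(305,205),50,7)
a=[cv2.resize(cv2.imread(f'pics/{x}.png'),(400,300)) for x in('t8','s8')];cv2.imwrite('pics/c8.png',np.hstack(a))"
```

```text
pos [ 0.5568 -0.0081  0.1418] F [ 0.3 -0.9 -0.2] w 61.6 q [-0.47  0.29  1.92  0.69  1.4  -0.76] t 8.55
turn(tool,deg) [0.11 0.11 0.07]
shift before turn [-2.2 -2.3  3.9] after turn [-2.2 -2.3  3.9] world [-2.3  1.2 -4.3]
```

View pics/c8.png

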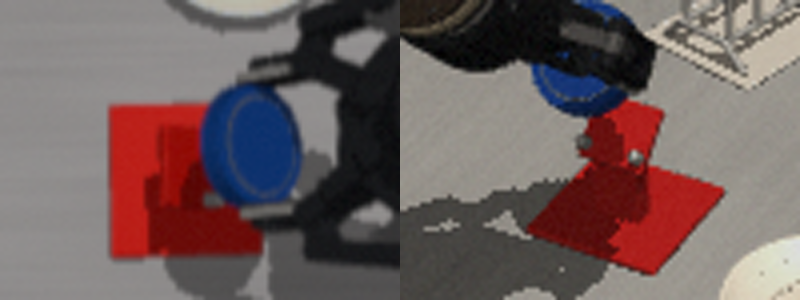

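```bash
cat >> h.py <<'E'
def blue(f,box=None):
    im=f["image"].astype(int); r,g,b=im[...,0],im[...,1],im[...,2]
    m=((b>1.8*r)&(b>50)&(b>1.4*g)).astype(np.uint8)
    k,l,st,ce=cv2.connectedComponentsWithStats(m); i=1+np.argmax(st[1:,4])
    return st[i],ce[i],cv2.findContours((l==i).astype(np.uint8),0,1)[0][0]
E
python3 -c "
from h import *
t=cam('top');s=cam('scene');o=robot.observe()
p=o['tool_pos'];z=Ro.from_rotvec(o['eef_rot']).as_matrix()[:,2]
print(p.round(4),z.round(3))
st,c,ct=blue(t);print(st,c,cv2.fitEllipse(ct)[0]);print(proj(t,[p+.0065*z,p+.0135*z,p+.0205*z]).round(1).tolist())
st,c,ct=blue(s);print(st,c);print(proj(s,[p+.0065*z,p+.0135*z]).round(1).tolist())
"
```

```text
[ 0.5565 -0.0085  0.1412] [ 0.002  0.707 -0.707]
[321 189  25  30 582] [332.60996564 203.67697595] (332.6224365234375, 203.70089721679688)
[[335.2, 203.4], [332.7, 203.7], [330.3, 204.1]]
[288 184  23  13 152] [297.48684211 189.93421053]
[[300.6, 182.5], [301.9, 183.3]]
```

Emit:
step_arm(claw=[50,50,50,50,50,50,50,50,50], delta_pos=[[-0.7,-1,15],[0,0,15],[0,0,10],[0,0,0],[0,0,0],[0,0,0],[0,0,0],[0,0,0],[0,0,0]], turn=[[0,0,0],[0,0,0],[0,0,0],[0,0,0],[0,0,0],[0,0,0],[0,0,0],[0,0,0],[0,0,0]])

```text
time_s: 9.5
tool_pos: [0.5554, 0.02, 0.1126]
eef_rot: [-1.761, -1.76, -0.73]
contact_force: [1.0, 0.3, -0.7]
grip_width: 0.0616
```

```bash
python3 -c "
from h import *
n=np.array([0,-1,1])/2**.5;u=np.array([0,1,1])/2**.5
plan(np.array([.5545,.0415,.082])+.0145*n+.002*u,-n,[1,0,0])
t=cam('top');s=cam('scene')
crop(t,'t9',(320,205),50,7);crop(s,'s9',(305,205),50,7)
a=[cv2.resize(cv2.imread(f'pics/{x}.png'),(400,300)) for x in('t9','s9')];cv2.imwrite('pics/c9.png',np.hstack(a))"
```

```text
pos [0.5554 0.02   0.1126] F [ 1.   0.3 -0.7] w 61.6 q [-0.43  0.32  1.95  0.73  1.33 -0.78] t 9.5
turn(tool,deg) [0.07 0.01 0.01]
shift before turn [-4.5 -0.9 22.3] after turn [-4.5 -0.9 22.3] world [ -0.9  12.6 -19. ]
```

View pics/c9.png

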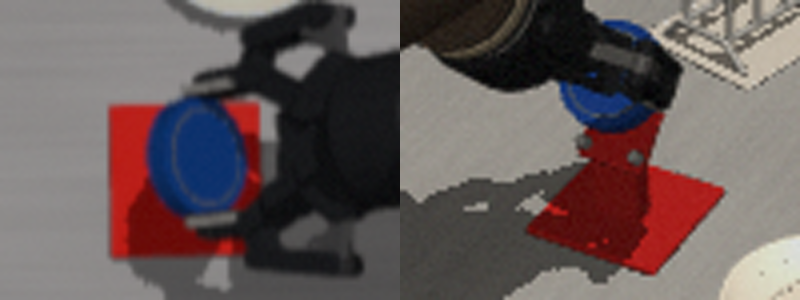

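Emit:
step_arm(claw=[50,50,50,50,50,50,50,50], delta_pos=[[-1,-0.8,8],[0,0,7],[0,0,4],[0,0,0],[0,0,0],[0,0,0],[0,0,0],[0,0,0]], turn=[[0,0,0],[0,0,0],[0,0,0],[0,0,0],[0,0,0],[0,0,0],[0,0,0],[0,0,0]])

```text
time_s: 10.27
tool_pos: [0.5544, 0.033, 0.0983]
eef_rot: [-1.76, -1.76, -0.73]
contact_force: [0.1, -0.6, -0.4]
grip_width: 0.0613
```

```bash
python3 -c "
from h import *
n=np.array([0,-1,1])/2**.5;u=np.array([0,1,1])/2**.5
plan(np.array([.5545,.0415,.082])+.0140*n+.001*u,-n,[1,0,0])"
```

```text
pos [0.5544 0.033  0.0983] F [ 0.1 -0.6 -0.4] w 61.3 q [-0.4   0.34  1.96  0.74  1.3  -0.78] t 10.27
turn(tool,deg) [0.04 0.   0.  ]
shift before turn [-4.5  0.1  3.5] after turn [-4.5  0.1  3.5] world [ 0.1 -0.7 -5.7]
```

Press gently onto the slope and slide down to the pins, watching the force.

Emit:
step_arm(claw=[50,50,50,50,50,50], delta_pos=[[0,0,1.5],[0,0,1.5],[-1.5,0,0],[-1.5,0,0],[0,0,0],[0,0,0]], turn=[[0,0,0],[0,0,0],[0,0,0],[0,0,0],[0,0,0],[0,0,0]])

```text
time_s: 10.77
tool_pos: [0.5542, 0.033, 0.0937]
eef_rot: [-1.76, -1.759, -0.729]
contact_force: [-0.3, 0.0, -1.1]
grip_width: 0.0616
```

```bash
python3 -c "
from h import *
n=np.array([0,-1,1])/2**.5;u=np.array([0,1,1])/2**.5
plan(np.array([.5545,.0415,.082])+.0135*n+.00*u,-n,[1,0,0])
t=cam('top');s=cam('scene')
crop(t,'t10',(320,205),50,7);crop(s,'s10',(305,205),50,7)
a=[cv2.resize(cv2.imread(f'pics/{x}.png'),(400,300)) for x in('t10','s10')];cv2.imwrite('pics/c10.png',np.hstack(a))"
```

```text
pos [0.5542 0.033  0.0937] F [-0.3  0.  -1.1] w 61.6 q [-0.4   0.35  1.96  0.74  1.29 -0.79] t 10.77
turn(tool,deg) [ 0.01 -0.02 -0.03]
shift before turn [-2.3  0.3  0.7] after turn [-2.3  0.3  0.7] world [ 0.3 -1.1 -2.1]
```

View pics/c10.png

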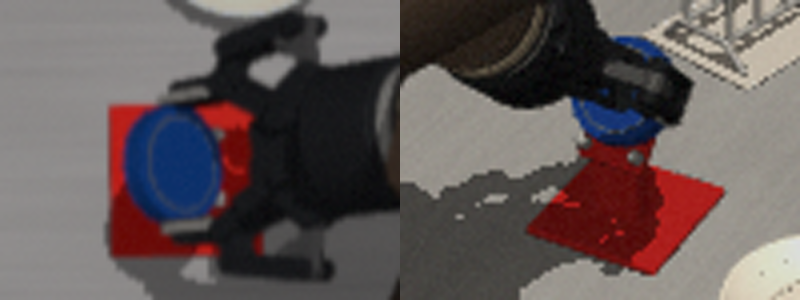

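Emit:
step_arm(claw=[50,50,50], delta_pos=[[0,0,1],[-1.5,0,0],[0,0,0]], turn=[[0,0,0],[0,0,0],[0,0,0]])

```text
time_s: 11.12
tool_pos: [0.5543, 0.0327, 0.092]
eef_rot: [-1.76, -1.76, -0.729]
contact_force: [-0.1, -0.5, -0.8]
grip_width: 0.0611
```

Emit:
step_arm(claw=[50,50,50], delta_pos=[[0,0,0.5],[-1,0,0],[0,0,0]], turn=[[0,0,0],[0,0,0],[0,0,0]])

```text
time_s: 11.37
tool_pos: [0.5545, 0.0322, 0.0915]
eef_rot: [-1.76, -1.76, -0.73]
contact_force: [-0.1, -2.3, 3.5]
grip_width: 0.0611
```

```bash
python3 -c "
from h import *
n=np.array([0,-1,1])/2**.5;u=np.array([0,1,1])/2**.5
plan(np.array([.5545,.0415,.082])+.0135*n+.00*u,-n,[1,0,0])
t=cam('top')
st,c,ct=blue(t);print(c,proj(t,[[.5545,.0415,.082]]))"
```

```text
pos [0.5545 0.0322 0.0915] F [-0.1 -2.3  3.5] w 61.1 q [-0.41  0.35  1.96  0.74  1.29 -0.79] t 11.37
turn(tool,deg) [ 0.04 -0.03  0.01]
shift before turn [-0.1  0.  -0.2] after turn [-0.1  0.  -0.2] world [ 0.  -0.3  0.1]
[313.16165414 208.16917293] [[313.43144004 208.03222521]]
```

Emit:
step_arm(claw=[64,68,74,80,82,82], delta_pos=[[0,0,0],[0,0,0],[0,0,0],[0,0,0],[0,0,0],[0,0,0]], turn=[[0,0,0],[0,0,0],[0,0,0],[0,0,0],[0,0,0],[0,0,0]])

```text
time_s: 11.92
tool_pos: [0.5541, 0.0326, 0.0908]
eef_rot: [-1.76, -1.76, -0.729]
contact_force: [-0.3, -0.1, 0.6]
grip_width: 0.0819
```

Emit:
step_arm(claw=[82,82,82,82,82,82,82,82,82], delta_pos=[[0,0,-8],[0,0,-15],[0,0,-25],[0,0,-35],[0,0,-35],[0,0,-35],[0,0,-20],[0,0,0],[0,0,0]], turn=[[0,0,0],[0,0,0],[0,0,0],[0,0,0],[0,0,0],[0,0,0],[0,0,0],[0,0,0],[0,0,0]])

```text
time_s: 12.67
tool_pos: [0.5546, -0.0915, 0.2148]
eef_rot: [-1.763, -1.761, -0.731]
contact_force: [-0.6, -0.4, -0.3]
grip_width: 0.0819
```

```bash
python3 -c "
from h import *
n=np.array([0,-1,1])/2**.5;u=np.array([0,1,1])/2**.5
o=np.array([.5545,.0415,.082])
t=cam('top');s=cam('scene')
for f in(t,s):
  st,c,ct=blue(f);print(st,c,proj(f,[o]))
crop(t,'t11',(320,205),50,7);crop(s,'s11',(305,205),50,7)
a=[cv2.resize(cv2.imread(f'pics/{x}.png'),(400,300)) for x in('t11','s11')];cv2.imwrite('pics/c11.png',np.hstack(a))
plan(o+.1*u,-u,[0,1,-1])"
```

```text
[302 194  23  29 532] [313.22932331 208.41165414] [[313.43144004 208.03222521]]
[298 178  26  27 517] [310.35203095 191.21856867] [[311.23503952 192.33782616]]
pos [ 0.5534 -0.0893  0.2123] F [ 0.5 -0.4 -0.9] w 82.1 q [-0.59  0.25  1.83  0.63  1.57 -0.76] t 12.77
turn(tool,deg) [ 69.25 -69.42 -69.26]
shift before turn [100.1   1.2 184.8] after turn [  -1.1  184.7 -100.3] world [  1.1 201.5 -59.6]
```

View pics/c11.png

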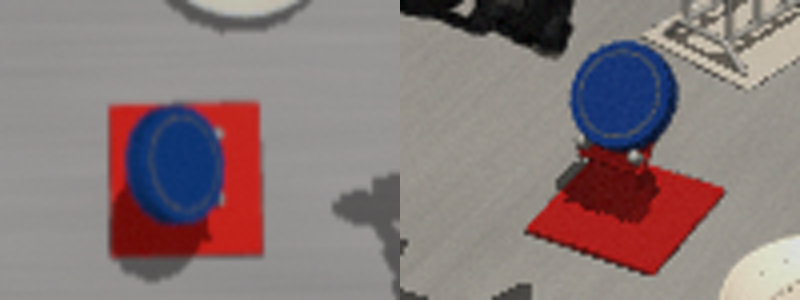

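Emit:
step_arm(claw=[82,82,82,82,82,82,82,82,82,82,60], delta_pos=[[21,0,-21],[21,0,-21],[21,0,-21],[0,0,0],[0,0,0],[0,0,0],[0,0,0],[0,0,0],[0,0,0],[0,0,0],[0,0,0]], turn=[[0,0,0],[0,0,0],[0,0,0],[0,-6.43,0],[0,-6.43,0],[0,-6.43,0],[0,-6.43,0],[0,-6.43,0],[0,-6.43,0],[0,-6.43,0],[0,0,0]])

```text
time_s: 13.68
tool_pos: [0.5535, -0.0862, 0.3011]
eef_rot: [-2.215, -2.226, 0.003]
contact_force: [0.1, 0.4, 0.4]
grip_width: 0.072
```

Emit:
step_arm(claw=[40,40,40,40,40,40,40,40,40,40,40,40], delta_pos=[[15,0,0],[15,0,0],[15,0,0],[0,0,0],[0,0,0],[0,0,0],[0,0,0],[0,0,0],[0,0,0],[0,0,0],[0,0,0],[0,0,0]], turn=[[0,0,0],[0,0,0],[0,0,0],[0,0,-7],[0,0,-7],[0,0,-7],[0,0,-7],[0,0,-7],[0,0,-7],[0,0,-7],[0,0,-7],[0,0,-7]])

```text
time_s: 14.68
tool_pos: [0.5534, -0.0445, 0.3004]
eef_rot: [-0.723, -3.053, -0.004]
contact_force: [-0.3, 0.1, -0.8]
grip_width: 0.0404
```

```bash
python3 -c "
from h import *
n=np.array([0,-1,1])/2**.5;u=np.array([0,1,1])/2**.5
o=np.array([.5545,.0415,.082])
plan([.5545,.14,.28],[0,0,-1],[0,1,0])"
```

```text
pos [ 0.5534 -0.0445  0.3004] F [-0.3  0.1 -0.8] w 40.4 q [-0.26 -0.01  1.82  0.    1.34 -1.37] t 14.68
turn(tool,deg) [  0.16  -0.27 -26.64]
shift before turn [ 81.7 165.4  21.1] after turn [ -1.1 184.5  20.4] world [  1.1 184.5 -20.4]
```

Emit:
step_arm(claw=[40,40,40,40,40,40,40,40,40,40], delta_pos=[[0,0,0],[0,0,0],[0,0,0],[0,0,0],[-0.2,31,3],[-0.2,31,3],[-0.2,31,3],[-0.2,31,3],[-0.2,31,4],[-0.1,30,4]], turn=[[0,0,-6.75],[0,0,-6.75],[0,0,-6.75],[0,0,-6.75],[0,0,0],[0,0,0],[0,0,0],[0,0,0],[0,0,0],[0,0,0]])

```text
time_s: 15.52
tool_pos: [0.5543, 0.1418, 0.2804]
eef_rot: [0.0, -3.137, -0.004]
contact_force: [0.1, 0.2, 0.1]
grip_width: 0.0396
```

Emit:
step_arm(claw=[40,40,40,40,40,40,40,40,40], delta_pos=[[0,0,0],[0,0,0],[0,0,0],[0,0,0],[0,0,0],[0,0,0],[0,0,0],[0,0,0],[0,0,0]], turn=[[6.43,0,0],[6.43,0,0],[6.43,0,0],[6.43,0,0],[6.43,0,0],[6.43,0,0],[6.43,0,0],[0,0,0],[0,0,0]])

```text
time_s: 16.27
tool_pos: [0.5543, 0.1405, 0.2794]
eef_rot: [0.005, -2.898, 1.197]
contact_force: [0.6, -0.4, 1.2]
grip_width: 0.0398
```

```bash
python3 -c "
from h import *
n=np.array([0,-1,1])/2**.5;u=np.array([0,1,1])/2**.5
o=np.array([.5545,.0415,.082])
plan(o+.08*u,-u,[0,1,-1])"
```

```text
pos [0.5543 0.1405 0.2794] F [ 0.6 -0.4  1.2] w 39.8 q [ 0.34  0.23  1.72 -0.73  1.53 -1.08] t 16.27
turn(tool,deg) [ 0.1  -0.26  0.29]
shift before turn [ -1.1  69.3 129.7] after turn [ -0.2  69.5 129.6] world [   0.2  -42.5 -140.8]
```

Emit:
step_arm(claw=[40,40,40,40,40,40,40,40,40,40], delta_pos=[[0,17.4,26],[0,17.4,26],[0,17.3,26],[0,17.3,26],[0,0,25.6],[0,0,0],[0,0,0],[0,0,0],[0,0,0],[0,0,0]], turn=[[0,0,0],[0,0,0],[0,0,0],[0,0,0],[0,0,0],[0,0,0],[0,0,0],[0,0,0],[0,0,0],[0,0,0]])

```text
time_s: 17.1
tool_pos: [0.5565, 0.0982, 0.1438]
eef_rot: [0.002, 2.9, -1.199]
contact_force: [-0.8, -0.8, 0.2]
grip_width: 0.0406
```

```bash
python3 -c "
from h import *
n=np.array([0,-1,1])/2**.5;u=np.array([0,1,1])/2**.5
o=np.array([.5545,.0415,.082])
plan(o+.033*u,-u,[0,1,-1])
t=cam('top');s=cam('scene')
crop(t,'t12',(300,205),50,7);crop(s,'s12',(310,185),50,7)
a=[cv2.resize(cv2.imread(f'pics/{x}.png'),(400,300)) for x in('t12','s12')];cv2.imwrite('pics/c12.png',np.hstack(a))
"
```

```text
pos [0.5565 0.0982 0.1438] F [-0.8 -0.8  0.2] w 40.6 q [ 0.27  0.35  1.84 -0.78  1.3  -0.94] t 17.1
turn(tool,deg) [ 0.08  0.15 -0.15]
shift before turn [ 2.1  3.5 50.7] after turn [ 2.   3.6 50.7] world [ -2.  -33.3 -38.4]
```

View pics/c12.png

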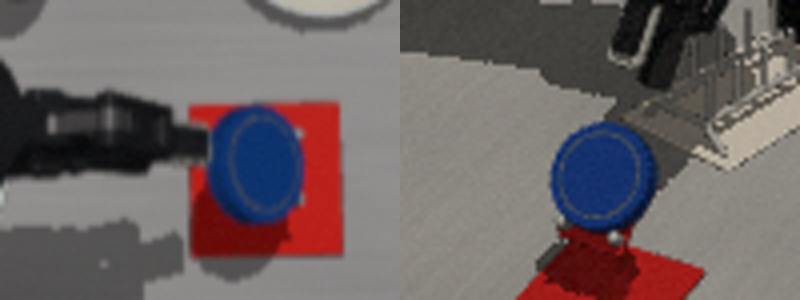

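```bash
python3 -c "
from h import *
n=np.array([0,-1,1])/2**.5;u=np.array([0,1,1])/2**.5
o=np.array([.5545,.0415,.082])
plan(o+.033*u,-u,[0,1,-1])
t=cam('top');ob=robot.observe();p=ob['tool_pos'];R=Ro.from_rotvec(ob['eef_rot']).as_matrix()
for a in(16,20):
  q=proj(t,[p+R@[sx*.011,-.0275,a/1e3] for sx in(-1,1)]); print(((q-[250,168]+.5)*4-.5).round(0).tolist())
"
```

```text
pos [0.556  0.0981 0.1431] F [0.  1.4 0.2] w 40.0 q [ 0.27  0.35  1.85 -0.78  1.3  -0.94] t 17.2
turn(tool,deg) [ 0.05  0.11 -0.09]
shift before turn [ 1.6  3.1 50.3] after turn [ 1.5  3.2 50.3] world [ -1.5 -33.3 -37.8]
[[204.0, 122.0], [204.0, 165.0]]
[[209.0, 122.0], [210.0, 165.0]]
```

Emit:
step_arm(claw=[40,40,40,40,40,40], delta_pos=[[0.8,1.5,10],[0,0,10],[0,0,4],[0,0,0],[0,0,0],[0,0,0]], turn=[[0,0,0],[0,0,0],[0,0,0],[0,0,0],[0,0,0],[0,0,0]])

```text
time_s: 17.75
tool_pos: [0.5546, 0.0814, 0.1236]
eef_rot: [-0.001, -2.902, 1.202]
contact_force: [0.1, 0.3, 0.2]
grip_width: 0.0402
```

```bash
python3 -c "
from h import *
n=np.array([0,-1,1])/2**.5;u=np.array([0,1,1])/2**.5
o=np.array([.5545,.0415,.082])
plan(o+.033*u,-u,[0,1,-1])
"
```

```text
pos [0.5546 0.0814 0.1236] F [0.1 0.3 0.2] w 40.2 q [ 0.24  0.37  1.87 -0.8   1.26 -0.93] t 17.75
turn(tool,deg) [-0.01 -0.03 -0.02]
shift before turn [ 0.1  1.2 24.6] after turn [ 0.1  1.2 24.6] world [ -0.1 -16.6 -18.2]
```

Emit:
step_arm(claw=[40,40,40,40,40,40], delta_pos=[[0,1,10],[0,0,9],[0,0,5],[0,0,0],[0,0,0],[0,0,0]], turn=[[0,0,0],[0,0,0],[0,0,0],[0,0,0],[0,0,0],[0,0,0]])

```text
time_s: 18.25
tool_pos: [0.5546, 0.0652, 0.106]
eef_rot: [-0.001, -2.902, 1.202]
contact_force: [0.4, -0.8, 0.5]
grip_width: 0.0397
```

```bash
python3 -c "
from h import *
n=np.array([0,-1,1])/2**.5;u=np.array([0,1,1])/2**.5
o=np.array([.5545,.0415,.082])
plan(o+.033*u,-u,[0,1,-1])
t=cam('top');s=cam('scene')
crop(t,'t13',(300,205),50,7);crop(s,'s13',(310,185),50,7)
a=[cv2.resize(cv2.imread(f'pics/{x}.png'),(400,300)) for x in('t13','s13')];cv2.imwrite('pics/c13.png',np.hstack(a))
"
```

```text
pos [0.5546 0.0652 0.106 ] F [ 0.4 -0.8  0.5] w 39.7 q [ 0.22  0.38  1.89 -0.82  1.23 -0.92] t 18.25
turn(tool,deg) [-0.01 -0.01 -0.02]
shift before turn [0.1 0.2 0.7] after turn [0.1 0.2 0.7] world [-0.1 -0.4 -0.7]
```

View pics/c13.png

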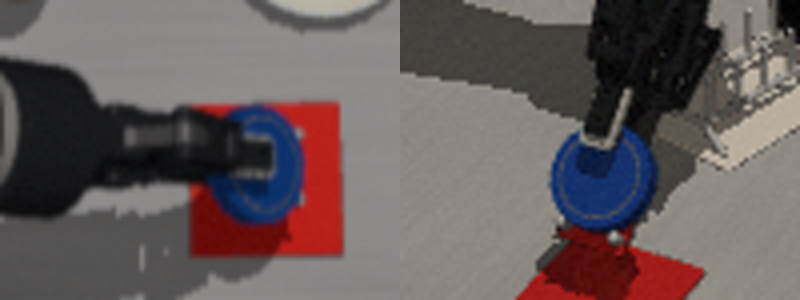

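Emit:
step_arm(claw=[30,22,16,8,5,5,5,5], delta_pos=[[0,0,0],[0,0,0],[0,0,0],[0,0,0],[0,0,0],[0,0,0],[0,0,0],[0,0,0]], turn=[[0,0,0],[0,0,0],[0,0,0],[0,0,0],[0,0,0],[0,0,0],[0,0,0],[0,0,0]])

```text
time_s: 19.02
tool_pos: [0.5548, 0.0655, 0.1062]
eef_rot: [0.0, 2.902, -1.202]
contact_force: [0.1, 1.0, 0.9]
grip_width: 0.0125
```

```bash
python3 -c "
from h import *
n=np.array([0,-1,1])/2**.5;u=np.array([0,1,1])/2**.5
o=np.array([.5545,.0415,.082])
plan(o+.033*u,-u,[0,1,-1])
t=cam('top');s=cam('scene')
print(blue(t)[:2],blue(s)[:2])
crop(t,'t14',(300,205),50,7);crop(s,'s14',(310,185),50,7)
a=[cv2.resize(cv2.imread(f'pics/{x}.png'),(400,300)) for x in('t14','s14')];cv2.imwrite('pics/c14.png',np.hstack(a))
"
```

```text
pos [0.5548 0.0655 0.1062] F [0.1 1.  0.9] w 12.5 q [ 0.22  0.38  1.89 -0.82  1.23 -0.92] t 19.02
turn(tool,deg) [ 0.01  0.03 -0.03]
shift before turn [0.3 0.1 1. ] after turn [0.3 0.1 1. ] world [-0.3 -0.6 -0.8]
(array([302, 194,  24,  29, 393], dtype=int32), array([315.44020356, 208.94656489])) (array([298, 179,  27,  26, 440], dtype=int32), array([310.07272727, 192.54772727]))
```

View pics/c14.png

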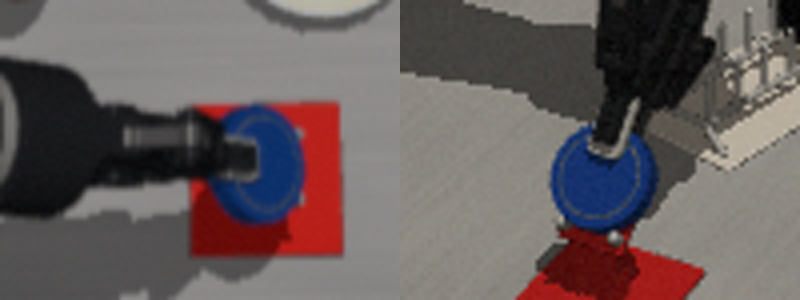

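Emit:
step_arm(claw=[5,5,5,5,5,5,5,5], delta_pos=[[0,0,-5],[0,0,-10],[0,-5,-20],[0,-20,-30],[0,-20,-30],[0,-10,-20],[0,0,0],[0,0,0]], turn=[[0,0,0],[0,0,0],[0,0,0],[0,0,0],[0,0,0],[0,0,0],[0,0,0],[0,0,0]])

```text
time_s: 19.78
tool_pos: [0.555, 0.1087, 0.2281]
eef_rot: [0.002, 2.9, -1.199]
contact_force: [-1.0, -0.9, -0.8]
grip_width: 0.0125
```

Emit:
step_arm(claw=[5,5,5,5,5,5,5,5,5,5,5], delta_pos=[[0,0,0],[0,0,0],[0,0,0],[0,0,0],[0,0,0],[0,0,0],[0,0,0],[0,0,0],[0,0,0],[0,0,0],[0,0,0]], turn=[[-6.43,0,0],[-6.43,0,0],[-6.43,0,0],[-6.43,0,0],[-6.43,0,0],[-6.43,0,0],[-6.43,0,0],[0,0,7.1],[0,0,7.1],[0,0,0],[0,0,0]])

```text
time_s: 20.7
tool_pos: [0.5534, 0.1075, 0.2241]
eef_rot: [-0.384, -3.114, 0.001]
contact_force: [-0.4, 0.9, -0.7]
grip_width: 0.0129
```

```bash
python3 -c "
from h import *
plan([.524,.2537,.165],[0,0,-1],[.2487,.9686,0])
s=cam('scene');t=cam('top')
crop(s,'s15',(330,165),50,7);crop(t,'t15',(270,205),50,7)
a=[cv2.resize(cv2.imread(f'pics/{x}.png'),(400,300)) for x in('t15','s15')];cv2.imwrite('pics/c15.png',np.hstack(a))
"
```

```text
pos [0.5534 0.1075 0.2241] F [-0.4  0.9 -0.7] w 12.9 q [ 0.01  0.07  1.88  0.    1.2  -1.31] t 20.7
turn(tool,deg) [-0.05 -0.23  0.33]
shift before turn [ 63.8 134.7  59.2] after turn [ 64.8 134.2  59.1] world [-29.4 146.2 -59.1]
```

View pics/c15.png

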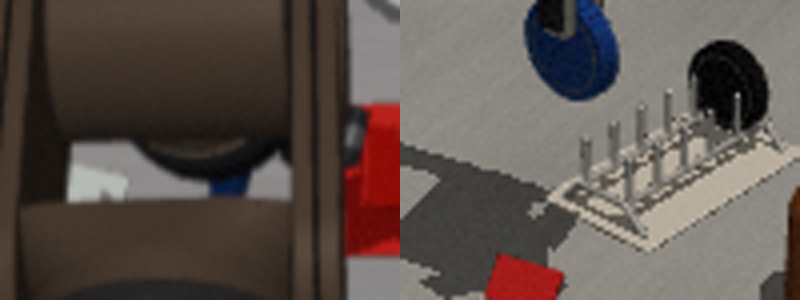

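Emit:
step_arm(claw=[5,5,5,5,5,5,5,5,5,5,5], delta_pos=[[12.9,26.9,0],[12.9,26.9,6],[13,26.9,12],[13,26.8,16],[13,26.7,16],[0,0,9],[0,0,0],[0,0,0],[0,0,0],[0,0,0],[0,0,0]], turn=[[0,0,0.2],[0,0,0],[0,0,0],[0,0,0],[0,0,0],[0,0,0],[0,0,0],[0,0,0],[0,0,0],[0,0,0],[0,0,0]])

```text
time_s: 21.72
tool_pos: [0.526, 0.2531, 0.1684]
eef_rot: [0.396, 3.115, 0.001]
contact_force: [0.5, 0.3, -0.3]
grip_width: 0.0124
```

```bash
python3 -c "
from h import *
plan([.524,.2537,.165],[0,0,-1],[.2487,.9686,0])
s=cam('scene');t=cam('top');o=robot.observe()
p=o['tool_pos'];print(p,blue(s)[:2],proj(s,[p-[0,0,.034],[.524,.2537,.049]]),blue(t)[:2],proj(t,[p-[0,0,.034]]))
crop(s,'s16',(345,155),50,7);crop(t,'t16',(220,220),50,7)
a=[cv2.resize(cv2.imread(f'pics/{x}.png'),(400,300)) for x in('t16','s16')];cv2.imwrite('pics/c16.png',np.hstack(a))
"
```

```text
pos [0.526  0.2531 0.1684] F [ 0.5  0.3 -0.3] w 12.4 q [ 0.27  0.17  1.88 -0.    1.09 -1.04] t 21.72
turn(tool,deg) [ 0.05  0.1  -0.08]
shift before turn [2.1 0.1 3.4] after turn [2.1 0.1 3.4] world [-2.   0.6 -3.4]
[0.52572741 0.25324804 0.16803008] (array([333, 121,  19,  23, 214], dtype=int32), array([343.30373832, 133.64485981])) [[342.09890787 133.03084022]
 [341.76272355 160.66622089]] (array([214, 206,   3,   4,   6], dtype=int32), array([215.16666667, 207.5       ])) [[210.74073909 220.55802428]]
```

View pics/c16.png

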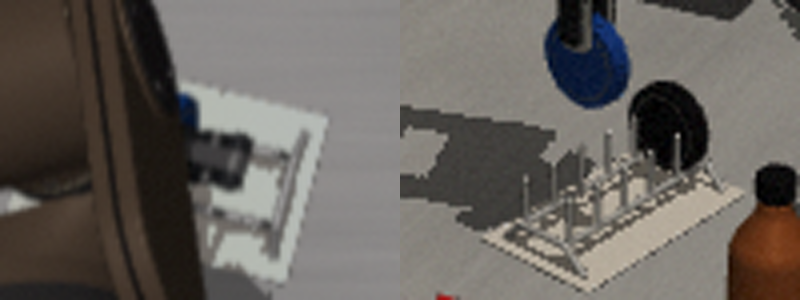

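Emit:
step_arm(claw=[5,5,5,5,5,5,5,5], delta_pos=[[0.8,0,10],[0,0,15],[0,0,11],[0,0,0],[0,0,0],[0,0,0],[0,0,0],[0,0,0]], turn=[[0,0,0],[0,0,0],[0,0,0],[0,0,0],[0,0,0],[0,0,0],[0,0,0],[0,0,0]])

```text
time_s: 22.48
tool_pos: [0.5249, 0.2542, 0.1321]
eef_rot: [0.394, 3.115, 0.001]
contact_force: [0.1, 0.1, 0.4]
grip_width: 0.0127
```

```bash
python3 -c "
from h import *
plan([.524,.2537,.085],[0,0,-1],[.2487,.9686,0])
s=cam('scene');o=robot.observe()
p=o['tool_pos'];print(blue(s)[:2],proj(s,[p-[0,0,.034]]))
yd=np.array([.2487,.9686,0]);xd=np.array([.9686,-.2487,0]);O=np.array([.531,.2808,0])
crop(s,'s17',(345,155),40,9)
im=cv2.imread('pics/s17.png')
for q in proj(s,[O+x*xd+y*yd+[0,0,.056] for x in(-.02,.02) for y in(-.042,-.014)]): cv2.circle(im,tuple(int(v) for v in ((q-[305,125]+.5)*9-.5)),5,(0,255,0),1)
cv2.imwrite('pics/s17.png',im)
"
```

```text
pos [0.5249 0.2542 0.1321] F [0.1 0.1 0.4] w 12.7 q [ 0.28  0.22  1.9  -0.    1.03 -1.04] t 22.48
turn(tool,deg) [ 0.05  0.08 -0.01]
shift before turn [ 0.8 -0.8 47.1] after turn [ 0.7 -0.7 47.1] world [ -0.9  -0.5 -47.1]
(array([333, 134,  19,  22, 193], dtype=int32), array([343.58031088, 145.59585492])) [[342.02069148 144.8605188 ]]
```

View pics/s17.png

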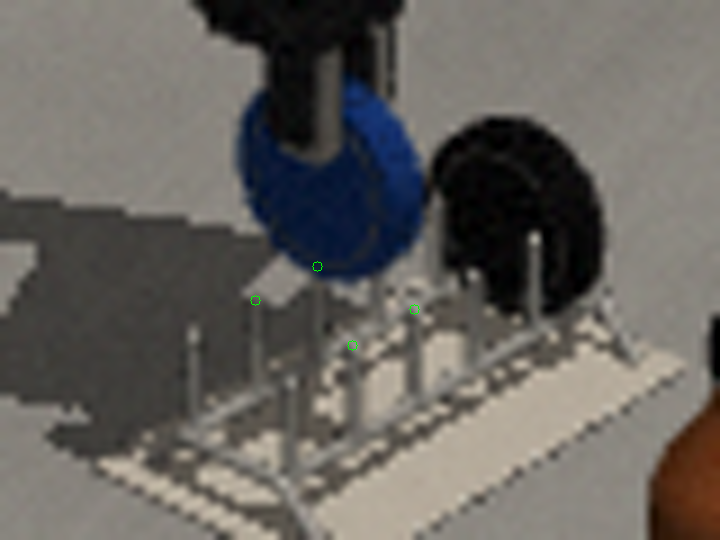

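Emit:
step_arm(claw=[5,5,5,5,5,5,5,5], delta_pos=[[0,-0.6,8],[0,0,8],[0,0,8],[0,0,8],[0,0,6],[0,0,4],[0,0,0],[0,0,0]], turn=[[0,0,0],[0,0,0],[0,0,0],[0,0,0],[0,0,0],[0,0,0],[0,0,0],[0,0,0]])

```text
time_s: 23.2
tool_pos: [0.524, 0.2534, 0.0888]
eef_rot: [-0.394, -3.116, 0.0]
contact_force: [-1.5, -0.8, 0.6]
grip_width: 0.0127
```

```bash
python3 -c "
from h import *
plan([.524,.2537,.083],[0,0,-1],[.2487,.9686,0])
s=cam('scene');crop(s,'s18',(345,155),40,9)
"
```

```text
pos [0.524  0.2534 0.0888] F [-1.5 -0.8  0.6] w 12.7 q [ 0.28  0.28  1.92 -0.    0.95 -1.04] t 23.2
turn(tool,deg) [-0.02 -0.03 -0.02]
shift before turn [0.1 0.3 5.8] after turn [0.1 0.3 5.8] world [-0.   0.3 -5.8]
```

View pics/s18.png

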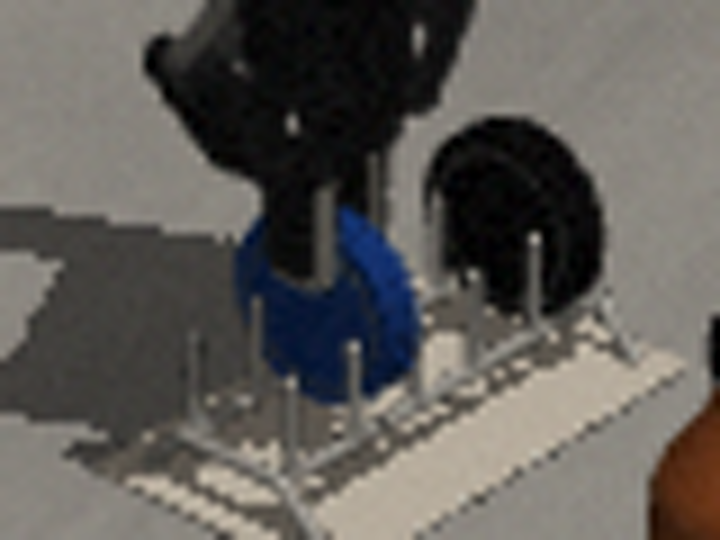

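Lid is in the slot between tines; lower the last millimetres to contact.

Emit:
step_arm(claw=[5,5,5,5,5], delta_pos=[[0,0,2],[0,0,2],[0,0,0],[0,0,0],[0,0,0]], turn=[[0,0,0],[0,0,0],[0,0,0],[0,0,0],[0,0,0]])

```text
time_s: 23.67
tool_pos: [0.5242, 0.2535, 0.0853]
eef_rot: [0.394, 3.117, 0.0]
contact_force: [-0.2, -0.3, 0.2]
grip_width: 0.0125
```

Emit:
step_arm(claw=[5,5,5,5], delta_pos=[[0,0,1],[0,0,0],[0,0,0],[0,0,0]], turn=[[0,0,0],[0,0,0],[0,0,0],[0,0,0]])

```text
time_s: 24.0
tool_pos: [0.5241, 0.2535, 0.0842]
eef_rot: [-0.394, -3.117, -0.0]
contact_force: [0.4, 0.7, -1.0]
grip_width: 0.0125
```

Emit:
step_arm(claw=[5,5,5,5], delta_pos=[[0,0,1],[0,0,0],[0,0,0],[0,0,0]], turn=[[0,0,0],[0,0,0],[0,0,0],[0,0,0]])

```text
time_s: 24.33
tool_pos: [0.5242, 0.2535, 0.0832]
eef_rot: [0.394, 3.117, 0.0]
contact_force: [-0.0, 0.1, -0.7]
grip_width: 0.0126
```

Emit:
step_arm(claw=[5,5,5,5], delta_pos=[[0,0,0.7],[0,0,0],[0,0,0],[0,0,0]], turn=[[0,0,0],[0,0,0],[0,0,0],[0,0,0]])

```text
time_s: 24.67
tool_pos: [0.5244, 0.2535, 0.0827]
eef_rot: [0.394, 3.116, 0.0]
contact_force: [0.8, -0.2, 0.6]
grip_width: 0.0124
```

Emit:
step_arm(claw=[5,5,5,5], delta_pos=[[0,0,0.7],[0,0,0],[0,0,0],[0,0,0]], turn=[[0,0,0],[0,0,0],[0,0,0],[0,0,0]])

```text
time_s: 25.0
tool_pos: [0.5247, 0.2535, 0.0823]
eef_rot: [0.394, 3.115, 0.001]
contact_force: [0.9, -0.6, 3.6]
grip_width: 0.0127
```

Emit:
step_arm(claw=[5,5,5,5], delta_pos=[[0,0,0.5],[0,0,0],[0,0,0],[0,0,0]], turn=[[0,0,0],[0,0,0],[0,0,0],[0,0,0]])

```text
time_s: 25.33
tool_pos: [0.5249, 0.2535, 0.0822]
eef_rot: [0.394, 3.115, 0.001]
contact_force: [1.1, -1.0, 5.8]
grip_width: 0.0127
```

Emit:
step_arm(claw=[14,16,18,22,28,34,36,36], delta_pos=[[0,0,0],[0,0,0],[0,0,0],[0,0,0],[0,0,0],[0,0,0],[0,0,0],[0,0,0]], turn=[[0,0,0],[0,0,0],[0,0,0],[0,0,0],[0,0,0],[0,0,0],[0,0,0],[0,0,0]])

```text
time_s: 26.0
tool_pos: [0.524, 0.2534, 0.0811]
eef_rot: [-0.394, -3.117, 0.0]
contact_force: [0.2, -0.4, 0.7]
grip_width: 0.0359
```

```bash
python3 -c "
from h import *
plan([.524,.2537,.083],[0,0,-1],[.2487,.9686,0])
s=cam('scene');crop(s,'s19',(345,155),40,9)
"
```

```text
pos [0.524  0.2534 0.0811] F [ 0.2 -0.4  0.7] w 35.9 q [ 0.28  0.29  1.92  0.    0.93 -1.04] t 26.0
turn(tool,deg) [-0.01 -0.01 -0.02]
shift before turn [ 0.1  0.2 -1.9] after turn [ 0.1  0.2 -1.9] world [-0.   0.3  1.9]
```

View pics/s19.png

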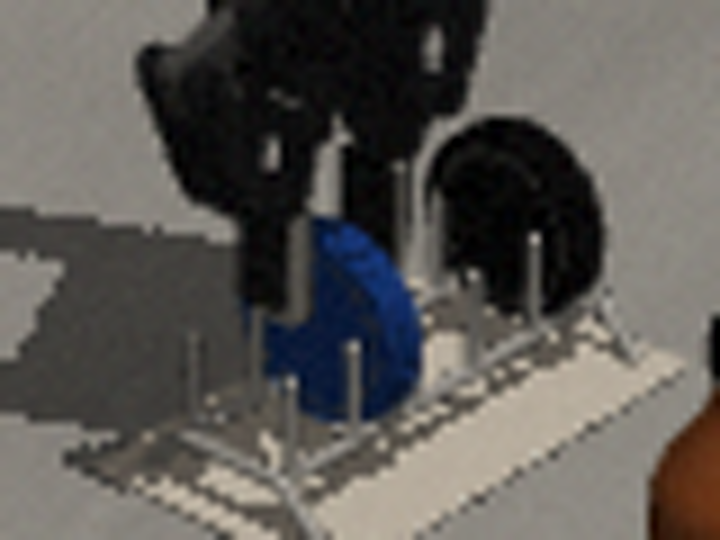

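Emit:
step_arm(claw=[36,36,36,36,36,36,36,36,36,36,36], delta_pos=[[0,0,-5],[0,0,-10],[0,0,-20],[0,0,-30],[0,0,-30],[0,0,-30],[0,0,-30],[0,0,-15],[0,0,0],[0,0,0],[0,0,0]], turn=[[0,0,0],[0,0,0],[0,0,0],[0,0,0],[0,0,0],[0,0,0],[0,0,0],[0,0,0],[0,0,0],[0,0,0],[0,0,0]])

```text
time_s: 26.97
tool_pos: [0.5234, 0.2532, 0.25]
eef_rot: [-0.394, -3.115, 0.001]
contact_force: [-0.2, -0.4, 0.0]
grip_width: 0.0362
```

```bash
python3 -c "
from h import *
s=cam('scene');t=cam('top');crop(s,'s20',(345,155),40,9);cv2.imwrite('pics/s20f.png',s['image'][:,:,::-1])
for x in (.5,1): cam('top')
print(robot.observe()['qd'].round(3));s2=cam('scene')
st,c,_=blue(s2);print(st,blue(s)[0],c,proj(s,[[.524,.2537,.049]]))
a=np.vstack([cv2.imread('pics/s20.png')]);cv2.imwrite('pics/s20.png',a)
"
```

```text
[-0.    -0.002 -0.009 -0.002  0.001  0.003]
[332 149  20  23 241] [332 149  20  23 251] [341.74273859 158.80497925] [[341.76272355 160.66622089]]
```

View pics/s20.png

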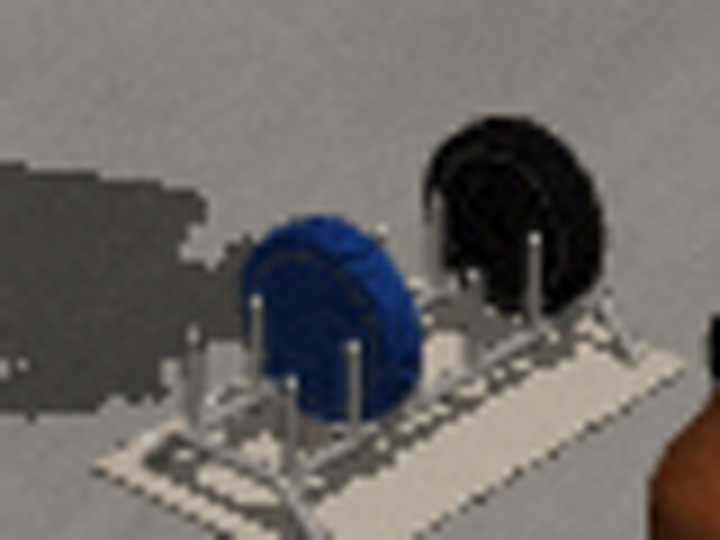

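View pics/s20f.png

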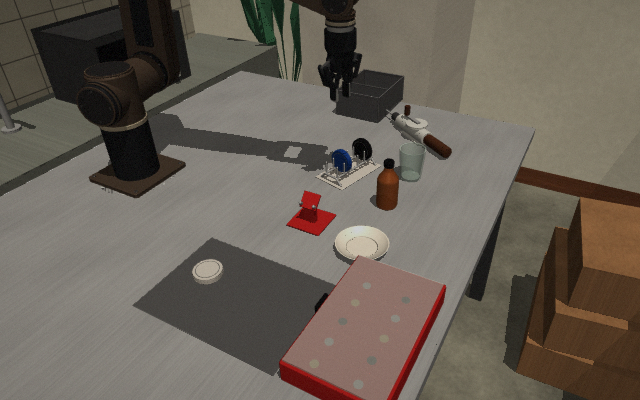

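The blue lid stands upright in the slot, at about pixel (342, 160) in the scene view. The other things are where they were, and the gripper is clear.

```bash
python3 -c "
from bench import robot
print(robot.close_job())"
```

```text
the job is handed in; nothing more can be done
None
```

The blue lid now stands upright on its edge in the rack slot at y = -28 mm, and I handed the job in with about 27 s on the clock. It first leaned on the red rest, flat against the slope with its edge on both pins. I let go there, pinched it by its upper edge and carried it to the rack.

**Last checks:**
- **Lid:** two scene pictures about 0.15 s apart show it unmoved, within about 2 pixels of where the slot should put it.
- **Gripper:** it is open and clear, about 0.17 m above the slot.
- **Other things:** the white lid, black lid, saucer, bottle and jar look to be where they were. I judged this by eye, without measuring.
- **Forces:** the highest wrist reading I saw was about 6 N. I read it only at the end of each move, so a short peak in between would not show.

**What did not go as planned:**
- **First grasp:** it was set too high, and the fingers closed to 57.7 mm on the lid's rim. I reopened, went lower and took it again. The lid did not visibly move.
- **Opening readings:** these came out about 2 mm less than the lid's real size in both grasps. The lid held firmly each time.

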